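Register a slide carrier in the corner of a live-cell imager

ROBOT

A 6-joint arm with a two-finger parallel gripper is mounted at the origin on the work surface. World frame = base frame: x ahead of the robot, y to its left, z up, the work surface at z = 0. Lengths are in m, angles in rad, forces in N, time in s.
With the tool pointing down it reaches from about 0.25 to 0.8 m from the base axis. Payload 3.9 kg.
Tool frame: the origin (TCP) lies at the very end of the fingers, on their centre line; the grasp point (between the pads) lies 19 mm behind it; z points along the fingers, y is the direction in which the jaws open and shut (so a half turn about z gives the same grasp; the last joint's range is limited). The gripper opens to 85 mm and grips with 20 to 120 N. Pads are 22 mm wide; open, the fingers measure 114 mm over their backs; the gripper's body (76 mm by 85 mm) begins 54 mm behind the grasp point. The pads swing forward as they close: fully open they stand 13 mm farther back than shut.
Start: joints at [-1.2, 0.26, -0.138, 1.173, 0, 1.571], TCP at [0.19, -0.489, 0.231] pointing down, gripper open.
Joint ranges: [-2.78, 2.78], [-0.83, 1.72], [-1.28, 1.37], [-1.9, 2.12], [-1.57, 1.48], [-3.14, 3.14]. Speed limits (rad/s): [2.57, 2.57, 3.14, 3.14, 3.14, 3.14].

INTERFACE

Orientations are given as a unit quaternion [w, x, y, z].
In Python, from bench import status, capture, workorder, trace gives the robot as it stands.
- The arm moves only by the tool step_arm, never from a script. Its argument "deltas" is a list of rows, each a list of 3 entries, a list of its own where there are three numbers: the shift along the tool's x, y, z in cm, then the turn about the tool's z in units of 5 degrees (1.0 is 5 degrees), then the finger opening in cm, from 0 to 8.54. A call has 1 to 8 rows; each row shifts and turns the commanded pose from where the row before left it, along the tool's axes as they then stand; what a row does not reach is not made up. A row lasts 1/12 s, in which the tool goes at most 41.7 mm and 7.16 degrees, less where a joint would pass 70% of its speed; a pose out of reach is approached as far as the arm can. A call is refused whole if a number of a shift passes 4.17 or a number of a turn 1, either way. A call with a gripper value outside its range is refused whole. The fingers move at their own pace and stop on an object; "newtons" is the grip in N (left out, the last holds). Time passes only in rows, so rows that do not move let the fingers close. It gives the time, the measured TCP pose, the force and the opening at its end, in the units of the state.
- status.observe(): the state, without advancing time (a new reading comes with each control period).
- capture(name): name is "side" or "top"; returns a dict with "image" (400x640x3 uint8, red, green, blue), "fx", "fy", "cx", "cy" (pixels), "position" and "rotation" of the camera in the world. Camera axes: x right, y down, z forward; pixel columns grow to the right and rows downward; lengths in m; the calibration is good to about 2 mm. A picture is of the moment at which its call begins. There is no depth.
- workorder.close_job(): hands the job in, once; it reports no verdict.
Trained networks look in a picture, given as the dict that the camera call returned (one of the last four; its "shot" number tells which), for a name from the list of things; names that differ only in an ending like _2 or _b are one class to them, and where a whole thing is asked for, a point or a joint stands for the part that bears it (a point fixed in the world has none). Each returns a list of dicts, best first, with "conf" (0 to 1); they miss things now and then, are a little off and sometimes report something else, mostly with a low value. They report only what shows in the picture. A call takes as long as a camera call.
- trace(picture, label): "region" (400x640 bool, what is visible of it) and "box" ([left, top, right, bottom] in pixels, round what is visible of it).
The state is a dict: "clock": time; "joints": joint angles; "joint_vel": joint speeds; "joint_torque": joint torques, N m; "position": TCP position; "ee_rot": TCP orientation; "wrist_force": force on the tool from outside, world axes, zero at the start; "moment": the same for the moment, N m; "width": opening from 0.0 (shut) to 1.0 (fully open).
Only numpy, scipy, OpenCV 4.12 (cv2) and the standard library are available. Lean on these libraries where they do the work, as an engineer would, in place of code of your own. Each camera call takes 0.05 s, during which the arm holds its last target.

TASK

Lift the slide carrier out of its carry box by the thumb notches, set it down flat on the open front part of the imager's stage with its blue end to the front, and let go. Then take it again by its blue end and slide it along the stage under the lamp and fully home into the corner, until you feel it stop: press it home gently, with about 10 N, so that no gap is left at the back stop or the side rail. Only then swing the red-knobbed clip round until its white nose presses the carrier against the rail (some 15 N on the knob); let go, and leave everything else on the bench where it stands.

Things in the scene. Friction and masses are not known exactly. Their poses are not given: they have to be found in the camera images.
- imager: Compact inverted imager: white box fixed on the bench, 205 x 255 mm. Origin at bench level, straight below the carrier's home place; x points to the machine's right, y inwards (from front panel to lamp pillar), z up. Its flat grey top, 95 mm above the origin, is the stage: x = -75 to 130, y = -130 to 125 mm. Its front part (y below about 0) is open above.
- side_rail: Side rail on the stage, dark steel, 10 mm high, fixed to the imager, axes as the imager's. Origin: middle of its working face at stage height, at imager x = -30, y = 16 mm; the face looks to +x. The rail reaches from imager y = -38 to 70 mm and x = -38 to -30 mm.
- back_stop: Back stop on the stage, dark steel, 10 mm high, fixed to the imager, axes as the imager's. Origin: middle of its working face at stage height, at imager x = 0, y = 75 mm; the face looks to -y. The stop reaches from x = -28 to 28 mm and is 8 mm thick.
- lamp (a point): Centre of the underside of the round black lamp head, radius 22 mm, 66 mm above the stage at imager x = 0, y = 40 mm. Its arm (34 mm wide, top 108 mm above the stage) runs inwards to a white pillar, 50 x 26 mm, centred at y = 107 mm.
- home (a point): Point on the stage surface where the middle of the carrier's underside lies when it is fully home against both stops; axes as the imager's.
- carrier: Slide carrier: flat rigid frame 60 mm wide (x), 150 mm long (y), 16 mm thick, about 0.2 kg, with two off-white chamber slides on top that rise to 25 mm (x = -25 to 25, y = -2 to 54 mm). Origin: centre of the underside. The last 36 mm at -y are blue. Home, its axes lie parallel to the imager's, blue end to the front (-y). It starts flat in the carry box.
- blue_end (a point): The middle of the carrier's blue end, at y = -58 mm and 8 mm above its underside: the place to take it for sliding. At home nothing stands beside the blue end.
- carry_box: Open grey carry box, fixed. Origin: centre of its underside; x across, y along. Floor 5 mm thick, inside 74 x 162 mm, walls 4 mm thick, 34 mm high, but each long wall has a thumb notch in its middle, 74 mm long and open down to the floor, so the carrier can be gripped across its 60 mm width only near its middle.
- clip (a joint): Stage clip on the imager's right: flat arm on an upright pivot, white round nose at its end, red knob on top. 0 = swung fully out, the arm then pointing 0.45 rad clockwise (from above) of the imager's y; grows as it swings in (counter-clockwise); about 1.1 rad when the nose meets the side of a carrier at home. No spring: it stays where it is left and takes about 4 N at the knob to move.
- clip_pivot (a point): The clip's pivot axis at stage height (imager x = 80, y = -72 mm).
- clip_knob (a point): Top centre of the clip's red knob: upright cylinder 14 mm in diameter, 30 mm tall, its top 42 mm above the stage, 34 mm from the pivot axis.
- clip_nose (a point): Centre of the clip's white nose, a disc of radius 6 mm, 2 to 13 mm above the stage, 72 mm from the pivot axis, in line with the knob.
- bottle: Bystander: glass bottle, radius 34 mm, 150 mm tall; origin under its centre.
- jar: Bystander: amber jar, radius 30 mm, 85 mm tall; origin under its centre.
- dishes: Bystander: two stacked culture dishes, radius 46 mm, 31 mm tall; origin under the centre.
- tip_box: Bystander: tip box with orange lid, 77 x 117 mm, 60 mm tall; origin under its centre.
- beaker: Bystander: glass beaker, radius 34 mm, 90 mm tall; origin under its centre.
- tally: Bystander: steel hand counter, radius 24 mm, 20 mm tall; origin under its centre.
- marker: Bystander: marker pen 115 mm long, 13 mm thick, along its x; origin under its centre.

How it is judged:
On the way, in this order (a step that is already met when the one before it is completed fails the run):
1. the carrier lies flat on the open front part of the stage, blue end to the front, let go, at least 20 mm short of home (z of carrier in the frame of home between -0.004 and 0.004 m and y of carrier in the frame of home between -0.11 and -0.02 m and x of carrier in the frame of home between -0.04 and 0.06 m and y of blue_end in the frame of home below -0.07 m and angle between carrier's own z axis and vertical below 0.05 rad and contact force between the fingers and carrier below 0.2 N), for 0.2 s.
2. the carrier is taken again by its blue end (y of the grasp point in the frame of carrier between -0.085 and -0.035 m and x of the grasp point in the frame of carrier between -0.02 and 0.02 m and contact force between the fingers and carrier above 1 N), for 0.1 s.
3. the carrier is pushed home into the corner (within 1.5 mm of the back stop and of the side rail, square to 0.03 rad, and pressing on one of them with over 5 N) while the clip is still open (y of carrier in the frame of home above -0.0015 m and x of carrier in the frame of home below 0.0015 m and z of carrier in the frame of home below 0.003 m and angle between the y axis of carrier and the y axis of imager, either way round below 0.03 rad and value of joint clip below 0.8 rad and (contact force between carrier and back_stop above 5 N or contact force between carrier and side_rail above 5 N)), for 0.02 s.
4. the clip, swung in, presses the carrier against the side rail (over 1 N) (x of clip_nose in the frame of carrier below 0.038 m and contact force between carrier and side_rail above 1 N), for 0.05 s.
At the end, for the whole second after the job is handed in: The carrier lies flat on the stage, blue end to the front, within 1.5 mm of the back stop and 1.5 mm of the side rail and square to them within 0.02 rad, at rest, and the clip's nose stands against its side (gap under 2 mm) (y of carrier in the frame of home between -0.0015 and 0.003 m and x of carrier in the frame of home between -0.003 and 0.0015 m and z of carrier in the frame of home between -0.003 and 0.003 m and angle between the y axis of carrier and the y axis of imager, either way round below 0.02 rad and y of blue_end in the frame of home below -0.05 m and x of clip_nose in the frame of carrier below 0.038 m and velocity of joint clip between -0.05 and 0.05 rad/s and linear speed of carrier below 0.01 m/s); the robot touches nothing.
It fails at once if the carrier is pressed or dropped hard onto the imager or its stops (over 35 N) (contact force between carrier and imager above 35 N).
It fails at once if the carrier is lifted into its home place instead of slid (raised over 8 mm above the stage, less than 20 mm from home in plan) (horizontal distance between carrier and home below 0.02 m and z of carrier in the frame of home above 0.008 m).
It fails at once if a bystander is moved by more than 20 mm (distance of any of bottle, jar, dishes, tip_box, beaker, tally, marker from where it was at the start of the episode above 0.02 m).
It also fails if it takes over 67 s, if anything falls off the work surface, if the arm or the gripper's body presses on something with over 40 N, if the wrist force passes 120 N, or if a joint passes its speed limit or range.

## Working session

There is one attempt and no reset: what is moved stays moved. The work goes in short steps, Python scripts to look and compute and a tool call to move; the robot and the scene stay as the last step left them, time stands still between calls to the robot, and variables do not carry over. Pictures are saved under pics/ and viewed, and the job is handed in when it is done.

Besides the shell and the picture viewer there is one more tool, called after ">>>" as name([rows], argument=value, ...), one row to a line, values as JSON. step_arm: Moves the arm, as the interface text tells. Its arguments: {"type":"object","properties":{"deltas":{"type":"array","items":{"type":"array"}},"newtons":{"type":"number"}},"required":["deltas"]}

```bash
ls; mkdir -p pics; python3 - <<'E'
from bench import status, capture, workorder, trace
import cv2,numpy as np,pickle
print(status.observe())
for n in ["side","top"]:
    p=capture(n); cv2.imwrite(f"pics/{n}0.png",p["image"][:,:,::-1]); pickle.dump(p,open(f"{n}0.pkl","wb"))
    print({k:v for k,v in p.items() if k!="image"})
    for l in ["imager","carrier","carry_box","side_rail","back_stop","clip","clip_knob","clip_nose","lamp","blue_end"]:
        try:
            r=trace(p,l); print(n,l,[(round(d["conf"],2),d["box"]) for d in r[:2]])
        except Exception as e: print(l,e)
E
```

```text
pics
{'clock': 0.0, 'joints': array([-1.20000812e+00,  2.60689164e-01, -1.39385155e-01,  1.17269041e+00,
       -1.01196598e-05,  1.57081796e+00]), 'joint_vel': array([ 2.81889188e-04, -1.50026844e-03,  8.57433528e-05, -1.43459500e-03,
       -3.12291189e-04, -2.17556074e-03]), 'joint_torque': array([ 8.97355967e-04, -4.05681217e+01,  2.53920186e+01,  1.87481835e-02,
        1.02364756e-04, -2.61701189e-06]), 'position': array([ 0.18998275, -0.48868514,  0.23045611]), 'ee_rot': array([-9.66400455e-04,  9.82865197e-01,  1.84323183e-01, -1.86405130e-04]), 'wrist_force': array([-0.04246183, -0.38385374,  0.21371896]), 'moment': array([0.00739559, 0.02114592, 0.03821133]), 'width': 1.00111568453308}
{'fx': 427.13050293697603, 'fy': 427.13050293697603, 'cx': 320.2705875466861, 'cy': 205.31362748320416, 'position': array([-0.13448553,  0.66039837,  0.82724934]), 'rotation': array([ 0.16930074, -0.36584464,  0.82089621, -0.4045051 ]), 'shot': 1}
side imager [(0.85, [223.3, 188.8, 343.3, 290.1])]
side carrier [(0.64, [360.9, 182.0, 399.8, 201.3]), (0.3, [249.0, 160.9, 272.9, 203.4])]
side ca
[... 509 characters left out ...]
 317.38916474908586, 'cy': 197.009961863875, 'position': array([0.31763268, 0.01806921, 1.41779455]), 'rotation': array([ 0.06470998, -0.69518739,  0.71415564, -0.0500883 ]), 'shot': 2}
top imager [(0.84, [249.5, 160.6, 331.2, 232.1])]
top carrier [(0.96, [375.3, 186.2, 413.8, 207.3])]
top carry_box [(0.72, [364.4, 185.0, 420.2, 209.9])]
top side_rail [(0.38, [409.7, 137.2, 432.4, 159.3])]
top back_stop [(0.5, [374.2, 185.9, 415.6, 202.8])]
top clip [(0.62, [287.8, 171.8, 307.5, 177.2])]
top clip_knob []
top clip_nose [(0.46, [287.9, 168.2, 310.2, 179.4])]
top lamp [(0.56, [250.5, 158.0, 328.7, 223.8])]
top blue_end [(0.64, [373.1, 188.2, 413.5, 206.3]), (0.28, [411.2, 136.4, 431.9, 162.3])]
```

```bash
python3 - <<'E'
import cv2
a=cv2.imread("pics/top0.png"); b=cv2.imread("pics/side0.png")
cv2.imwrite("pics/top0c.png",cv2.resize(a[120:270,220:450],None,fx=3.4,fy=3.4,interpolation=cv2.INTER_CUBIC))
cv2.imwrite("pics/side0c.png",cv2.resize(b[150:310,200:430],None,fx=3.4,fy=3.4,interpolation=cv2.INTER_CUBIC))
E
```

```text
(no output)
```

View pics/top0.png

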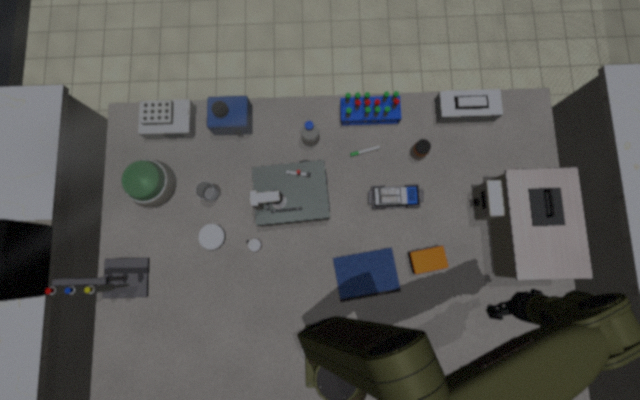

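View pics/side0.png

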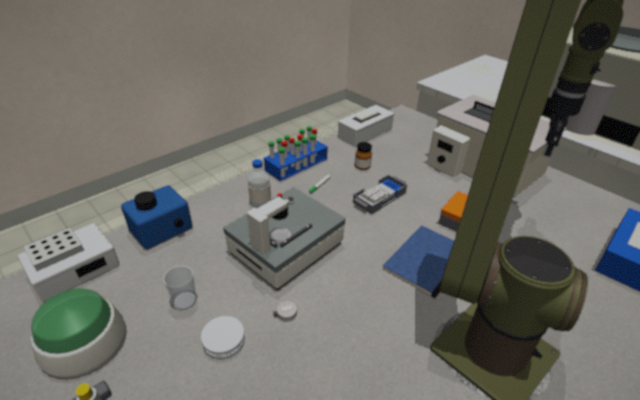

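View pics/top0c.png

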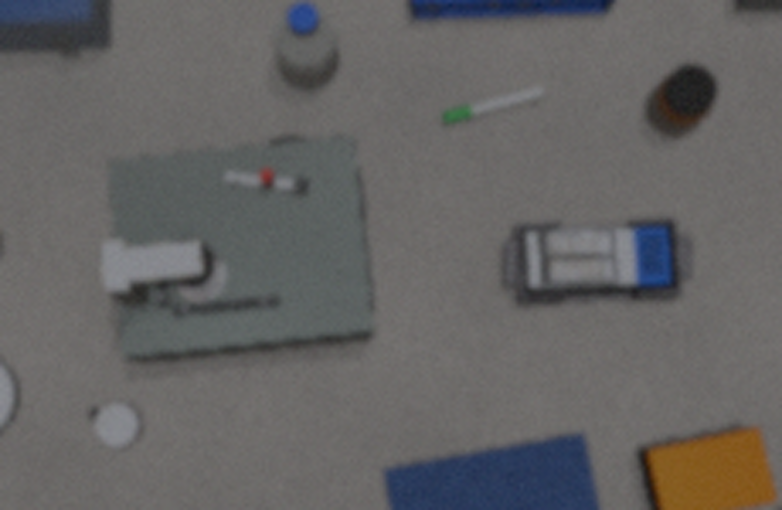

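View pics/side0c.png

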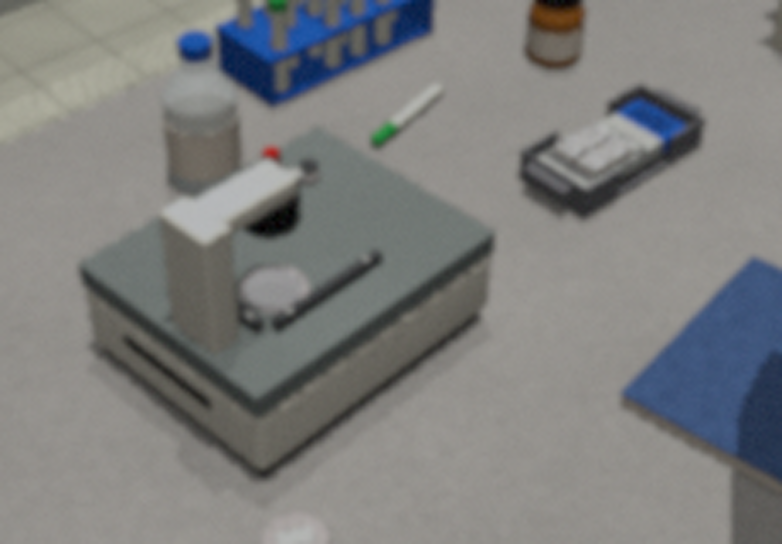

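```bash
cat > h.py <<'E'
import numpy as np,cv2,pickle
from scipy.spatial.transform import Rotation as R
from scipy.ndimage import map_coordinates,gaussian_filter
from scipy.optimize import minimize
def Rm(p):
    q=np.array(p["rotation"]); return R.from_quat([q[1],q[2],q[3],q[0]]).as_matrix()
def proj(p,X):
    X=np.atleast_2d(X); c=(X-p["position"])@Rm(p)
    return np.c_[p["fx"]*c[:,0]/c[:,2]+p["cx"],p["fy"]*c[:,1]/c[:,2]+p["cy"]]
def back(p,uv,z):
    uv=np.atleast_2d(uv); d=np.c_[(uv[:,0]-p["cx"])/p["fx"],(uv[:,1]-p["cy"])/p["fy"],np.ones(len(uv))]@Rm(p).T
    return p["position"]+d*((z-p["position"][2])/d[:,2])[:,None]
def shot(name,n=4):
    from bench import capture
    ps=[capture(name) for _ in range(n)]; p=dict(ps[-1]); p["image"]=np.mean([q["image"].astype(float) for q in ps],0)
    return p
def place(pose,L):
    x,y,a=pose[:3]; c,s=np.cos(a),np.sin(a); L=np.atleast_2d(L)
    return np.c_[x+c*L[:,0]-s*L[:,1],y+s*L[:,0]+c*L[:,1],L[:,2]]
def rect(x0,x1,y0,y1,z): 
    P=[(x0,y0,z),(x1,y0,z),(x1,y1,z),(x0,y1,z)]; return [(np.array(P[i]),np.array(P[(i+1)%4])) for i in range(4)]
def grads(p,sig=0.8):
    im=gaussian_filter(p["image"].astype(float),(sig,sig,0)); return np.gradient(im,axis=0),np.gradient(im,axis=1)
def score(pose,edges,p,G):
    gy,gx=G; t=np.linspace(0.05,.95,40)[:,None]; S=[]
    for a,b in edges:
        X=place(pose,a*(1-t)+b*t); uv=proj(p,X); d=uv[-1]-uv[0]; n=np.array([-d[1],d[0]])/np.hypot(*d)
        g=0
        for ch in range(3):
            q=[uv[:,1],uv[:,0]]
            g=g+(n[0]*map_coordinates(gx[...,ch],q,order=1)+n[1]*map_coordinates(gy[...,ch],q,order=1)).mean()**2
        S.append(np.sqrt(g)*np.hypot(*d))
    return sum(S)
def fit(pose,views):  # views: list of (edges,p,G)
    f=lambda v:-sum(score([v[0],v[1],v[2]/5],*w) for w in views)
    best=None
    for dx in(-.006,0,.006):
        for dy in(-.006,0,.006):
            s=[pose[0]+dx,pose[1]+dy,pose[2]*5]
            r=minimize(f,s,method="Nelder-Mead",options=dict(initial_simplex=np.array(s)+np.array([[0,0,0],[.008,0,0],[0,.008,0],[0,0,.15]]),xatol=1e-5,fatol=1e-4))
            if best is None or r.fun<best.fun: best=r
    return np.array([best.x[0],best.x[1],best.x[2]/5]),best.fun
E
python3 - <<'E'
from h import *
T=shot("top",6); S=shot("side",6)
pickle.dump((T,S),open("shots0.pkl","wb"))
o=np.array([[220,120]])/1.; px=lambda l:np.array(l)/3.4+o
c=back(T,px([(357,140),(373,336),(128,357),(110,158)]),.095); print("imager top corners: front-right,front-left,back-left,back-right\n",c.round(4))
c2=back(T,px([(676,222),(674,296),(520,296),(522,224)]),.021); print(c2.round(4))
E
```

```text
imager top corners: front-right,front-left,back-left,back-right
 [[0.661  0.013  0.095 ]
 [0.4584 0.0027 0.095 ]
 [0.444  0.2491 0.095 ]
 [0.6498 0.2677 0.095 ]]
[[ 0.5796 -0.3251  0.021 ]
 [ 0.5    -0.3177  0.021 ]
 [ 0.5046 -0.1553  0.021 ]
 [ 0.5822 -0.1612  0.021 ]]
```

```bash
cat > fit0.py <<'E'
from h import *
T,S=pickle.load(open("shots0.pkl","rb"))
GT,GS=grads(T),grads(S)
im=rect(-.075,.130,-.130,.125,.095)+[(np.array([-.03,-.038,.105]),np.array([-.03,.02,.105])),(np.array([-.038,-.038,.105]),np.array([-.038,.02,.105]))]
p0=[.53,.135,.055]
def box(): 
    e=[]
    for x in(-.041,.041,-.037,.037):
        pass
    return e
car=rect(-.03,.03,-.075,.075,.021)+[(np.array([-.03,-.039,.021]),np.array([.03,-.039,.021]))]
bx=rect(-.041,.041,-.085,.085,.034); bx=[bx[0],bx[2]]
for nm,e,q in(("imager",im,p0),("carrier",car,[.541,-.239,.04]),("box",bx,[.541,-.239,.04]),("car+box",car+bx,[.541,-.239,.04])):
    for vn,v in(("T",[(e,T,GT)]),("S",[(e,S,GS)]),("TS",[(e,T,GT),(e,S,GS)])):
        r=fit(q,v); print(nm,vn,r[0].round(4),round(r[1]))
        pickle.dump(r[0],open(f"fit_{nm}_{vn}.pkl","wb"))
E
python3 fit0.py
```

```text
imager T [0.5309 0.1332 0.0806] -2659
imager S [0.5286 0.1378 0.0704] -6049
imager TS [0.5294 0.1374 0.0706] -8277
carrier T [ 0.545  -0.2391  0.0048] -2844
carrier S [ 0.5432 -0.2417  0.0149] -3173
carrier TS [ 0.5445 -0.2403  0.0063] -5868
box T [ 0.5468 -0.247   0.0252] -718
box S [ 0.5373 -0.2373  0.0618] -1358
box TS [ 0.5372 -0.2361  0.0518] -1943
car+box T [ 0.545  -0.2373  0.0035] -3288
car+box S [ 0.543  -0.24    0.0187] -4280
car+box TS [ 0.5443 -0.2387  0.0105] -7366
```

```bash
cat >> h.py <<'E'
def overlay(p,items,crop,k,fn):
    im=cv2.resize(np.clip(p["image"]*1.4,0,255).astype(np.uint8)[crop[1]:crop[3],crop[0]:crop[2],::-1],None,fx=k,fy=k,interpolation=cv2.INTER_CUBIC)
    for pose,edges,col in items:
        for a,b in edges:
            u=((proj(p,place(pose,np.array([a,b])))+.5-np.array(crop[:2]))*k).astype(int)
            cv2.line(im,tuple(map(int,u[0])),tuple(map(int,u[1])),col,1)
    cv2.imwrite(fn,im)
E
cat > ov.py <<'E'
from h import *
T,S=pickle.load(open("shots0.pkl","rb"))
r=lambda n:pickle.load(open(f"fit_{n}_TS.pkl","rb"))
im=rect(-.075,.130,-.130,.125,.095)+rect(-.038,-.03,-.038,.07,.105)+rect(-.025,.025,.094,.12,.203)
car=rect(-.03,.03,-.075,.075,.021)+rect(-.03,.03,-.075,-.039,.021)
bx=rect(-.041,.041,-.085,.085,.034)
it=[(r("imager"),im,(0,255,0)),(r("carrier"),car,(0,255,255)),(r("car+box"),bx,(255,0,255))]
overlay(T,it,(245,150,435,240),4.2,"pics/ovT.png"); overlay(S,it,(215,160,415,295),4,"pics/ovS.png")
E
python3 ov.py
```

```text
(no output)
```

View pics/ovT.png

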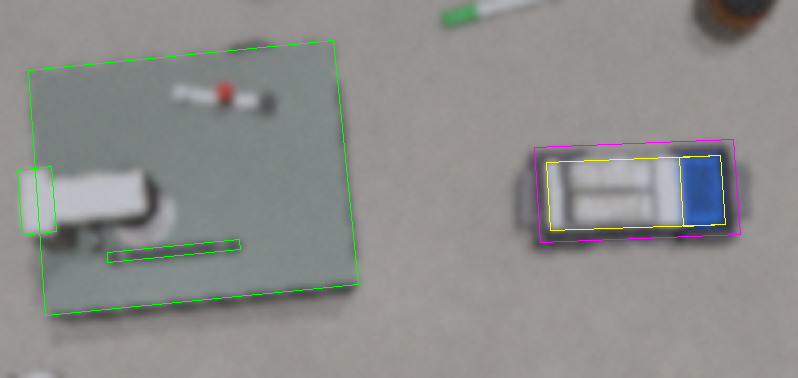

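View pics/ovS.png

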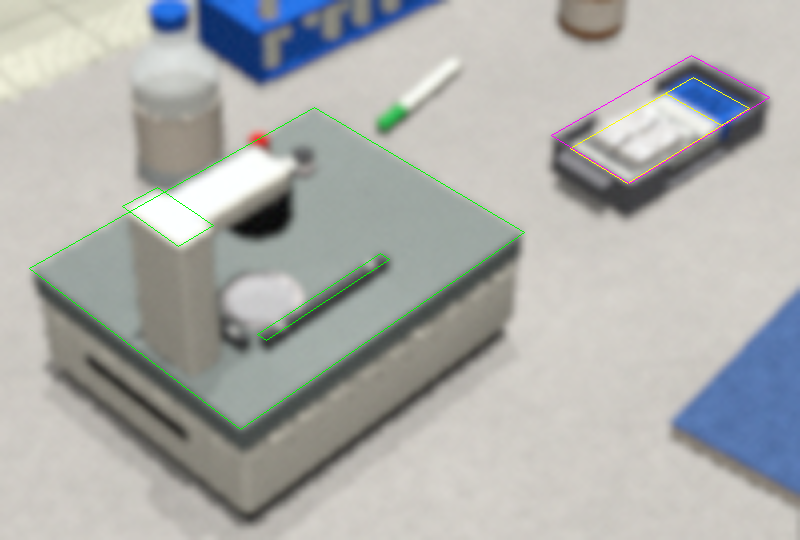

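>>> step_arm([
  [[0,0,0],-1,8.54],
  [[0,0,0],-1,8.54],
  [[0,0,0],-1,8.54],
  [[0,0,0],-1,8.54],
  [[0,0,0],-1,8.54],
  [[0,0,0],-1,8.54],
  [[0,0,0],-1,8.54],
])

```text
clock: 2.28
position: [0.1902, -0.4893, 0.2313]
ee_rot: [-0.0, 0.881, 0.473, 0.0]
wrist_force: [-0.3, -0.3, -0.2]
width: 1.003
```

>>> step_arm([
  [[0,0,0],-1,8.54],
  [[0,0,0],-1,8.54],
  [[0,0,0],-1,8.54],
  [[0,0,0],-1,8.54],
  [[0,0,0],-1,8.54],
  [[0,0,0],-1,8.54],
  [[0,0,0],-0.86,8.54],
  [[0,0,0],0,8.54],
])

```text
clock: 2.95
position: [0.1902, -0.4893, 0.2313]
ee_rot: [-0.0, 0.703, 0.711, 0.0]
wrist_force: [-1.4, -0.2, -0.1]
width: 1.001
```

```bash
cat >> h.py <<'E'
def tool(goal=None,phi=None,st=None):
    from bench import status
    s=st or status.observe(); q=s["ee_rot"]; M=R.from_quat([q[1],q[2],q[3],q[0]]).as_matrix(); 
    f=np.arctan2(M[1,0],M[0,0]); print("t",round(s["clock"],2),"pos",s["position"].round(4),"phi",round(f,4),"tilt",round(np.arccos(-M[2,2]),4),"F",s["wrist_force"].round(2),"M",s["moment"].round(2),"w",round(s["width"]*8.54,2))
    if goal is not None: print("shift cm",((np.array(goal)-s["position"])@M*100).round(2))
    if phi is not None: print("turn units",round(-(phi-f)/np.radians(5),2))
E
python3 -c "
from h import *; tool([.5445,-.2395,.15],np.pi/2+.0095)"
```

```text
t 2.95 pos [ 0.1902 -0.4893  0.2313] phi 1.5815 tilt 0.0001 F [-1.4  -0.22 -0.06] M [0.01 0.06 0.01] w 8.55
shift cm [24.6  35.69  8.13]
turn units 0.01
```

>>> step_arm([
  [[1.0,1.5,0],0,8.54],
  [[2.2,3.2,0],0,8.54],
  [[2.2,3.2,0],0,8.54],
  [[2.2,3.2,0],0,8.54],
  [[2.2,3.2,0],0,8.54],
  [[2.2,3.2,0],0,8.54],
  [[2.2,3.2,0.5],0,8.54],
  [[2.2,3.2,1],0,8.54],
])

```text
clock: 3.62
position: [0.4298, -0.3223, 0.2175]
ee_rot: [0.002, 0.705, 0.71, 0.0]
wrist_force: [0.0, -0.6, 0.4]
width: 0.998
```

>>> step_arm([
  [[2.2,3.2,1],0,8.54],
  [[2.2,3.2,1],0,8.54],
  [[2.2,3.2,1],0,8.54],
  [[1.6,2.2,1],0,8.54],
  [[0,0,1],0,8.54],
  [[0,0,0],0,8.54],
])

```text
clock: 4.12
position: [0.5446, -0.2383, 0.1638]
ee_rot: [-0.002, 0.703, 0.711, -0.001]
wrist_force: [0.5, 0.8, -0.9]
width: 1.0
```

```bash
python3 - <<'E'
from h import *
tool([.5445,-.2395,.07],np.pi/2+.0095)
T=shot("top",2);S=shot("side",2)
overlay(T,[],(340,140,480,260),5,"pics/t1.png");overlay(S,[],(300,120,450,260),4.2,"pics/s1.png")
E
```

```text
t 4.12 pos [ 0.5446 -0.2383  0.1638] phi 1.5816 tilt 0.0042 F [ 0.53  0.85 -0.93] M [-0.    0.05  0.05] w 8.54
shift cm [-0.14  0.03  9.38]
turn units 0.01
```

View pics/s1.png

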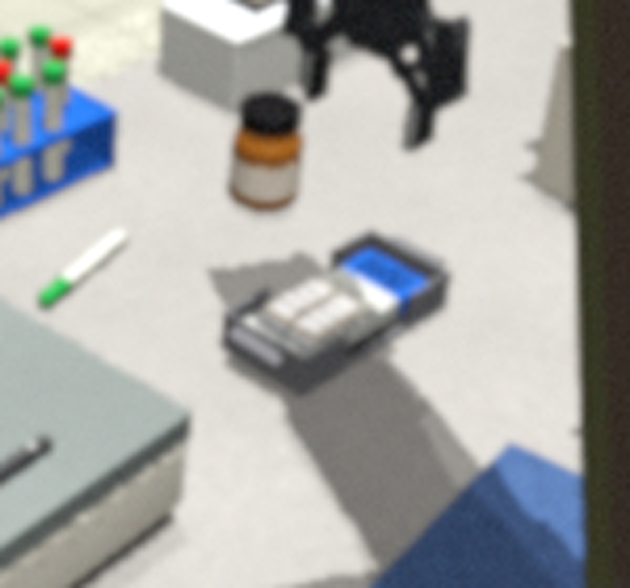

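View pics/t1.png

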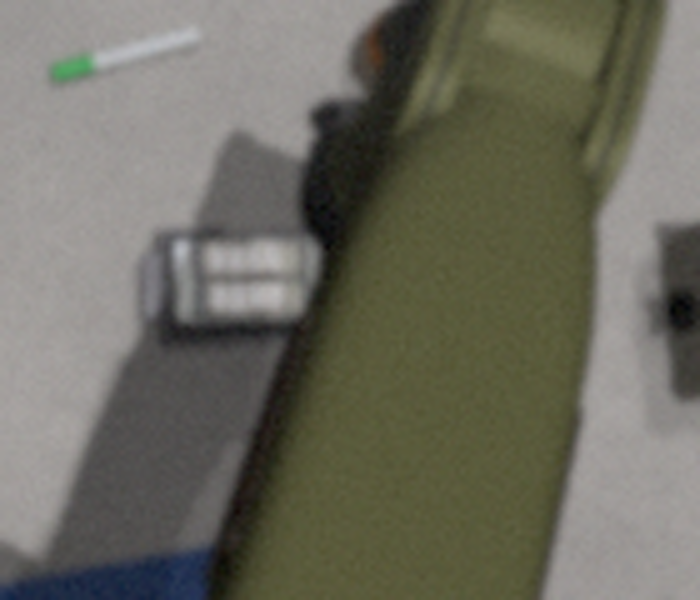

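>>> step_arm([
  [[0,0,2],0,8.54],
  [[0,0,2.5],0,8.54],
  [[0,0,2.5],0,8.54],
  [[0,0,2.0],0,8.54],
  [[0,0,1],0,8.54],
  [[0,0,0],0,8.54],
  [[0,0,0],0,8.54],
])

```text
clock: 4.9
position: [0.5447, -0.2407, 0.067]
ee_rot: [0.0, 0.704, 0.71, 0.0]
wrist_force: [-0.4, 0.1, -0.2]
width: 1.0
```

```bash
python3 - <<'E'
from h import *
tool([.5445,-.2395,.003],np.pi/2+.0095)
S=shot("side",4)
overlay(S,[],(330,130,430,230),6,"pics/s2.png")
E
```

```text
t 4.9 pos [ 0.5447 -0.2407  0.067 ] phi 1.579 tilt 0.0004 F [-0.43  0.11 -0.18] M [ 0.04 -0.04 -0.04] w 8.54
shift cm [ 0.12 -0.02  6.4 ]
turn units -0.02
```

View pics/s2.png

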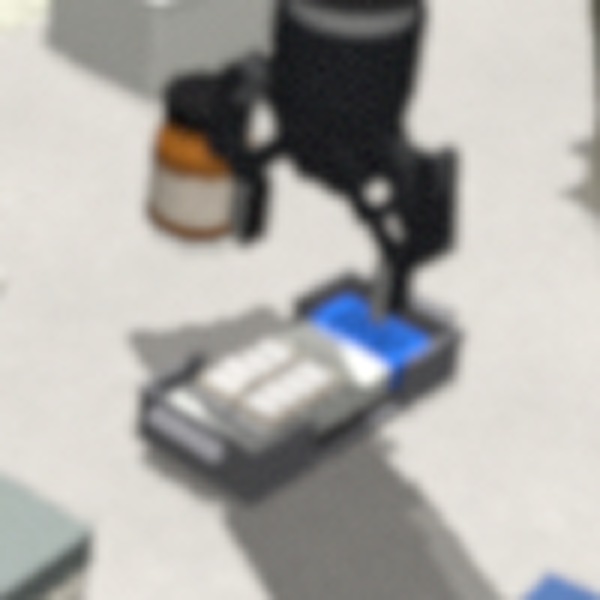

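```bash
python3 - <<'E'
from h import *
T,S=pickle.load(open("shots0.pkl","rb"))
print("jar",back(T,[(422,146.5)],.085),"marker ends",back(T,[(352,154),(379,147)],.01).round(3),"bottle",back(T,[(220+303/3.4,120+18/3.4)],.15).round(3),"tip",back(T,[(429,260)],.06).round(3))
E
```

```text
jar [[ 0.70611181 -0.3298202   0.085     ]] marker ends [[ 0.707 -0.089  0.01 ]
 [ 0.731 -0.19   0.01 ]] bottle [[0.774 0.064 0.15 ]] tip [[ 0.311 -0.333  0.06 ]]
```

>>> step_arm([
  [[0.1,0,1.5],0,8.54],
  [[0,0,1.5],0,8.54],
  [[0,0,1.2],0,8.54],
  [[0,0,0.8],0,8.54],
  [[0,0,0.5],0,8.54],
  [[0,0,0.3],0,8.54],
  [[0,0,0],0,8.54],
])

```text
clock: 5.68
position: [0.5449, -0.2389, 0.0082]
ee_rot: [-0.0, 0.704, 0.71, -0.0]
wrist_force: [0.2, 0.4, -0.8]
width: 0.995
```

>>> step_arm([
  [[0,0,0.4],0,8.54],
  [[0,0,0],0,8.54],
  [[0,0,0],0,7.0],
  [[0,0,0],0,6.5],
  [[0,0,0],0,6.2],
], newtons=30)

```text
clock: 6.1
position: [0.5456, -0.2391, 0.0048]
ee_rot: [0.001, 0.704, 0.71, 0.0]
wrist_force: [0.5, 0.0, -0.2]
width: 0.724
```

```bash
python3 - <<'E'
from h import *
tool([.5445,-.2395,.003],np.pi/2+.0095)
S=shot("side",4)
overlay(S,[],(330,130,430,230),6,"pics/s3.png")
E
```

```text
t 6.1 pos [ 0.5456 -0.2391  0.0048] phi 1.5804 tilt 0.0014 F [ 0.47  0.04 -0.22] M [ 0.05 -0.06 -0.01] w 6.18
shift cm [-0.04 -0.11  0.18]
turn units 0.0
```

View pics/s3.png

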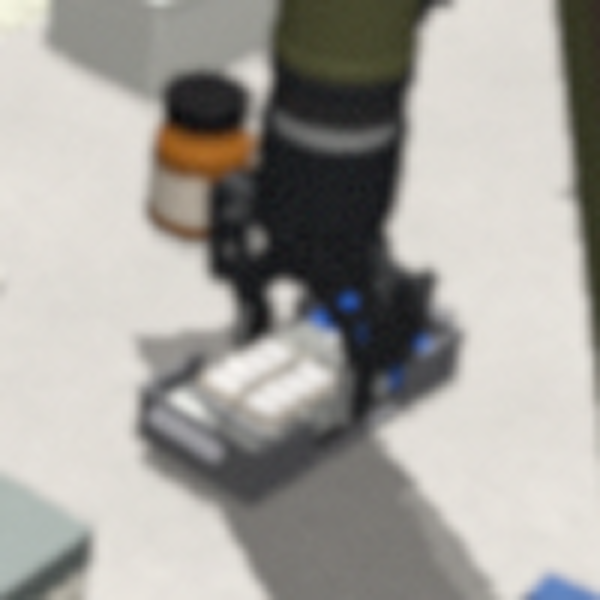

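>>> step_arm([
  [[0,0,0],0,5.0],
  [[0,0,0],0,5.0],
  [[0,0,0],0,5.0],
  [[0,0,0],0,5.0],
])

```text
clock: 6.63
position: [0.5458, -0.2392, 0.0049]
ee_rot: [0.001, 0.704, 0.71, 0.0]
wrist_force: [1.5, -0.9, 7.1]
width: 0.692
```

>>> step_arm([
  [[0,0,-0.3],0,5.0],
  [[0,0,-0.7],0,5.0],
  [[0,0,-1],0,5.0],
  [[0,0,-1.5],0,5.0],
  [[0,0,-1.5],0,5.0],
  [[0,0,0],0,5.0],
  [[0,0,0],0,5.0],
])

```text
clock: 7.22
position: [0.5454, -0.2393, 0.0552]
ee_rot: [0.001, 0.704, 0.71, 0.0]
wrist_force: [0.5, 0.7, -1.9]
width: 0.694
```

```bash
python3 - <<'E'
from h import *
tool()
S=shot("side",4)
overlay(S,[],(330,130,430,230),6,"pics/s4.png")
E
```

```text
t 7.22 pos [ 0.5454 -0.2393  0.0552] phi 1.5802 tilt 0.0018 F [ 0.45  0.72 -1.88] M [-0.    0.01  0.05] w 5.93
```

View pics/s4.png

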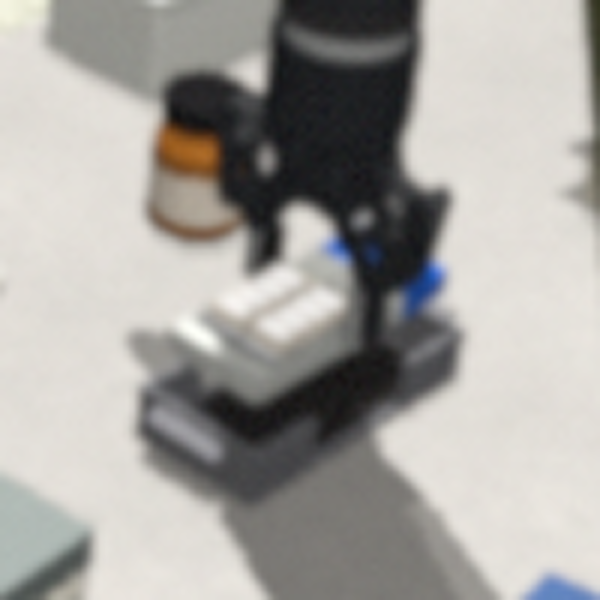

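>>> step_arm([
  [[0,0,-2],0,5.0],
  [[0,0,-3],0,5.0],
  [[1.3,0,-2.5],0,5.0],
  [[2.5,0,-2],0,5.0],
  [[3,0,0],-0.3,5.0],
  [[3,0,0],-0.4,5.0],
  [[3,0,0],0,5.0],
  [[3,0,0],0,5.0],
])

```text
clock: 8.08
position: [0.5381, -0.0798, 0.1486]
ee_rot: [-0.001, 0.682, 0.731, -0.0]
wrist_force: [0.0, 0.6, -2.0]
width: 0.694
```

>>> step_arm([
  [[3,0,0],0,5.0],
  [[3,0,0],0,5.0],
  [[3,0,0],0,5.0],
  [[2.5,0,0],0,5.0],
  [[1.5,0,0],0,5.0],
  [[0.5,0,0],0,5.0],
  [[0,0,0],0,5.0],
  [[0,0,0],0,5.0],
])

```text
clock: 8.75
position: [0.5291, 0.053, 0.1488]
ee_rot: [-0.0, 0.682, 0.732, -0.001]
wrist_force: [0.4, 0.3, -2.1]
width: 0.695
```

```bash
python3 - <<'E'
from h import *
tool([.5447,.0633,.1],np.pi/2+.0706)
S=shot("side",4);T=shot("top",4)
pickle.dump((T,S),open("shots1.pkl","wb"))
overlay(S,[],(220,120,370,270),4,"pics/s5.png")
overlay(T,[],(245,130,385,250),5,"pics/t5.png")
E
```

```text
t 8.75 pos [0.5291 0.053  0.1488] phi 1.6415 tilt 0.0013 F [ 0.39  0.31 -2.08] M [ 0.01 -0.03 -0.01] w 5.93
shift cm [0.92 1.63 4.88]
turn units 0.0
```

View pics/s5.png

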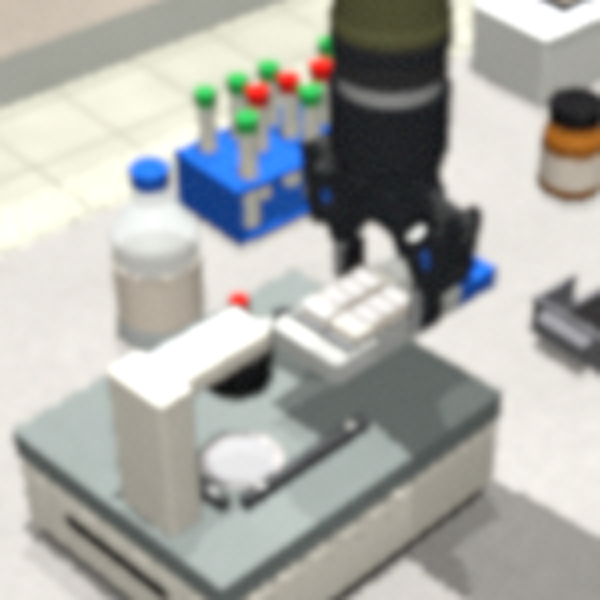

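View pics/t5.png

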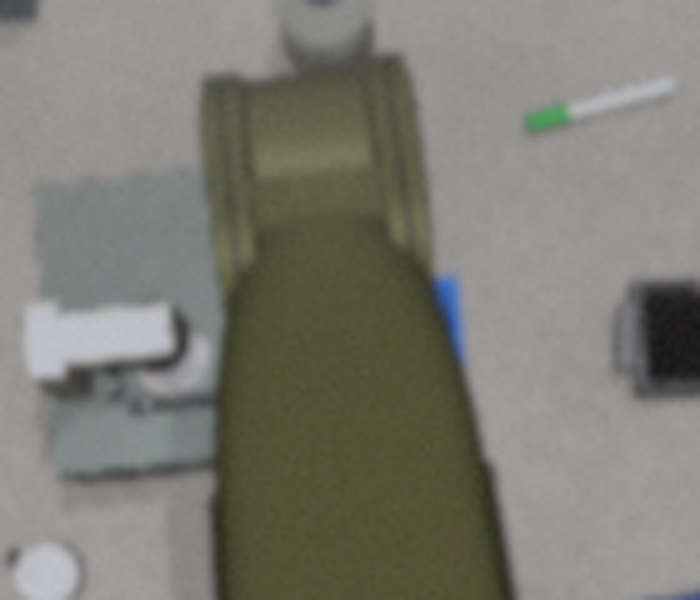

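>>> step_arm([
  [[0.5,0.8,0.5],0,5.0],
  [[0.4,0.8,1],0,5.0],
  [[0,0,1],0,5.0],
  [[0,0,1],0,5.0],
  [[0,0,0.7],0,5.0],
  [[0,0,0.4],0,5.0],
  [[0,0,0],0,5.0],
  [[0,0,0],0,5.0],
])

```text
clock: 9.82
position: [0.5443, 0.0636, 0.1029]
ee_rot: [-0.0, 0.682, 0.732, -0.0]
wrist_force: [-0.2, 0.0, -2.1]
width: 0.692
```

>>> step_arm([
  [[0,0,0.15],0,5.0],
  [[0,0,0.15],0,5.0],
  [[0,0,0],0,5.0],
  [[0,0,0],0,5.0],
])

```text
clock: 10.15
position: [0.5449, 0.0637, 0.1006]
ee_rot: [0.0, 0.682, 0.732, 0.0]
wrist_force: [-0.4, 0.3, -2.2]
width: 0.693
```

>>> step_arm([
  [[0,0,0.15],0,5.0],
  [[0,0,0.1],0,5.0],
  [[0,0,0],0,5.0],
  [[0,0,0],0,5.0],
])

```text
clock: 10.48
position: [0.5446, 0.0637, 0.0977]
ee_rot: [-0.0, 0.682, 0.732, -0.0]
wrist_force: [0.2, 0.4, -2.5]
width: 0.691
```

>>> step_arm([
  [[0,0,0.1],0,5.0],
  [[0,0,0],0,5.0],
  [[0,0,0],0,5.0],
])

```text
clock: 10.73
position: [0.5447, 0.0637, 0.0967]
ee_rot: [-0.0, 0.682, 0.732, -0.0]
wrist_force: [0.4, 0.0, -1.6]
width: 0.694
```

>>> step_arm([
  [[0,0,0.1],0,5.0],
  [[0,0,0],0,5.0],
  [[0,0,0],0,5.0],
])

```text
clock: 10.98
position: [0.5446, 0.0637, 0.0957]
ee_rot: [-0.0, 0.682, 0.732, -0.0]
wrist_force: [-0.2, 0.4, -2.2]
width: 0.69
```

>>> step_arm([
  [[0,0,0.1],0,5.0],
  [[0,0,0],0,5.0],
  [[0,0,0],0,5.0],
])

```text
clock: 11.23
position: [0.5449, 0.0637, 0.095]
ee_rot: [0.0, 0.682, 0.732, 0.0]
wrist_force: [0.0, 0.5, -0.2]
width: 0.692
```

>>> step_arm([
  [[0,0,0.05],0,5.0],
  [[0,0,0],0,5.0],
  [[0,0,0],0,5.0],
])

```text
clock: 11.48
position: [0.5449, 0.0637, 0.095]
ee_rot: [0.0, 0.682, 0.732, 0.0]
wrist_force: [-2.3, 0.2, 5.8]
width: 0.693
```

>>> step_arm([
  [[0,0,0],0,6.3],
  [[0,0,0],0,7.0],
  [[0,0,0],0,7.0],
  [[0,0,0],0,7.0],
  [[0,0,0],0,7.0],
])

```text
clock: 11.9
position: [0.5447, 0.0637, 0.0941]
ee_rot: [-0.0, 0.682, 0.732, -0.0]
wrist_force: [0.1, 0.0, -0.2]
width: 0.821
```

>>> step_arm([
  [[0,0,-1],0,7.0],
  [[0,0,-2],0,7.0],
  [[0,0,-2],0,7.0],
  [[-1,0,-1],0,7.0],
  [[-2,0,0],0,7.0],
  [[-2,0,0],0,7.0],
  [[-0.8,0,0],0,7.0],
  [[0,0,0],0,7.0],
])

```text
clock: 12.57
position: [0.5489, 0.0039, 0.1545]
ee_rot: [0.0, 0.683, 0.731, -0.0]
wrist_force: [-0.1, 0.2, 0.4]
width: 0.818
```

```bash
python3 - <<'E'
from h import *
tool()
S=shot("side",6);T=shot("top",2)
pickle.dump((T,S),open("shots2.pkl","wb"))
car=[(a+[0,0,.095],b+[0,0,.095]) for a,b in rect(-.03,.03,-.075,.075,.016)+rect(-.03,.03,-.075,-.039,.016)]
GS=grads(S); r=fit([.5447,.0637,.0706],[(car,S,GS)]); print(r)
I=pickle.load(open("fit_imager_TS.pkl","rb"))
im=rect(-.075,.130,-.130,.125,.095)
overlay(S,[([.5447,.0637,.0706],car,(0,255,255)),(r[0],car,(255,0,255))],(220,120,370,270),4,"pics/s6.png")
E
```

```text
t 12.57 pos [0.5489 0.0039 0.1545] phi 1.6385 tilt 0.0005 F [-0.11  0.17  0.4 ] M [ 0.02  0.05 -0.02] w 6.98
(array([0.54179194, 0.06491914, 0.10002121]), np.float64(-4010.334261553772))
```

View pics/s6.png

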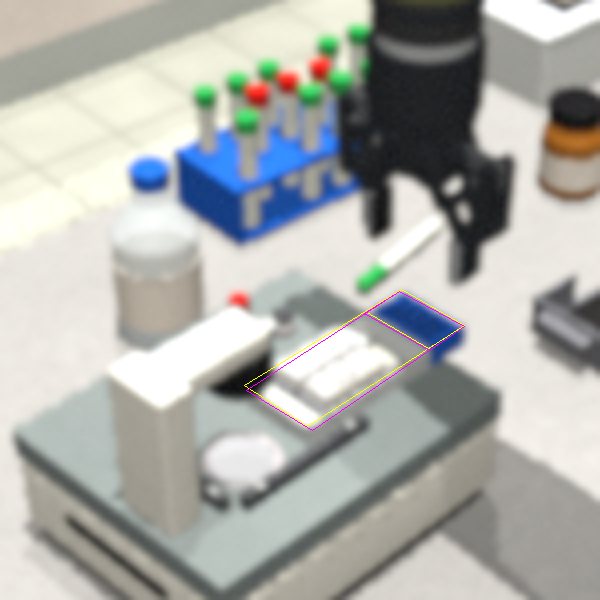

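```bash
python3 - <<'E'
from h import *
T0,S0=pickle.load(open("shots0.pkl","rb"));T2,S2=pickle.load(open("shots2.pkl","rb"))
st=rect(-.075,.130,-.130,.125,.095)
rail=[(np.array([x,-.036,z]),np.array([x,.06,z])) for x,z in((-.03,.105),(-.038,.105),(-.038,.095))]
vert=[(np.array([x,y,.005]),np.array([x,y,.085])) for x,y in((-.075,-.13),(-.075,.125),(.13,.125))]
base=[(np.array([-.075,-.13,0.]),np.array([-.075,.125,0.])),(np.array([-.075,.125,0.]),np.array([.13,.125,0.]))]
car=[(a+[0,0,.095],b+[0,0,.095]) for a,b in rect(-.03,.03,-.075,.075,.016)+rect(-.03,.03,-.075,-.039,.016)]
for sg in(.6,1,1.5):
  for nm,S in(("S0",S0),("S2",S2)):
    G=grads(S,sg)
    print(sg,nm,"stage",fit([.529,.137,.07],[(st,S,G)])[0].round(4),"rail",fit([.529,.137,.07],[(rail,S,G)])[0].round(4),"st+rail",fit([.529,.137,.07],[(st+rail,S,G)])[0].round(4))
  G=grads(S2,sg); print("car",fit([.544,.0637,.08],[(car,S2,G)])[0].round(4),fit([.544,.0637,.08],[(car[:2]+car[3:],S2,G)])[0].round(4))
  G=grads(T0,sg); print(sg,"T0",fit([.529,.137,.07],[(st,T0,G)])[0].round(4),fit([.529,.137,.07],[(st+rail,T0,G)])[0].round(4))
E
```

```text
0.6 S0 stage [0.5281 0.1375 0.0715] rail [0.5298 0.1473 0.0703] st+rail [0.5292 0.1381 0.0683]
0.6 S2 stage [0.5279 0.1383 0.0626] rail [0.5294 0.1516 0.0693] st+rail [0.5289 0.1387 0.0633]
car [0.5418 0.0649 0.0986] [0.5421 0.0655 0.0839]
0.6 T0 [0.5313 0.1333 0.082 ] [0.5301 0.1331 0.0838]
1 S0 stage [0.5282 0.1375 0.0712] rail [0.5298 0.1476 0.0655] st+rail [0.5293 0.138  0.0672]
1 S2 stage [0.528  0.1382 0.0634] rail [0.5296 0.1513 0.0669] st+rail [0.529  0.1386 0.063 ]
car [0.5418 0.0649 0.1019] [0.5424 0.0655 0.0871]
1 T0 [0.5319 0.1329 0.0819] [0.5303 0.1329 0.0847]
1.5 S0 stage [0.5284 0.1372 0.0704] rail [0.5298 0.1496 0.0614] st+rail [0.5295 0.1378 0.0658]
1.5 S2 stage [0.5283 0.1377 0.0668] rail [0.5298 0.1521 0.0658] st+rail [0.5295 0.138  0.0644]
car [0.5418 0.065  0.099 ] [0.5427 0.0658 0.0739]
1.5 T0 [0.533  0.1325 0.0838] [0.5306 0.1325 0.087 ]
```

>>> step_arm([
  [[0.1,0,1.5],0,7.0],
  [[0,0,2],0,7.0],
  [[0,0,1.2],0,7.0],
  [[0,0,0.6],0,7.0],
  [[0,0,0.2],0,7.0],
  [[0,0,0],0,7.0],
  [[0,0,0],0,7.0],
])

```text
clock: 13.55
position: [0.5494, 0.007, 0.1]
ee_rot: [0.0, 0.682, 0.732, 0.0]
wrist_force: [-0.1, 0.6, 0.3]
width: 0.823
```

```bash
python3 - <<'E'
from h import *
tool()
S=shot("side",3)
overlay(S,[],(250,140,350,240),6,"pics/s7.png")
E
```

```text
t 13.55 pos [0.5494 0.007  0.1   ] phi 1.6416 tilt 0.0012 F [-0.13  0.55  0.29] M [ 0.05 -0.02  0.02] w 7.03
```

View pics/s7.png

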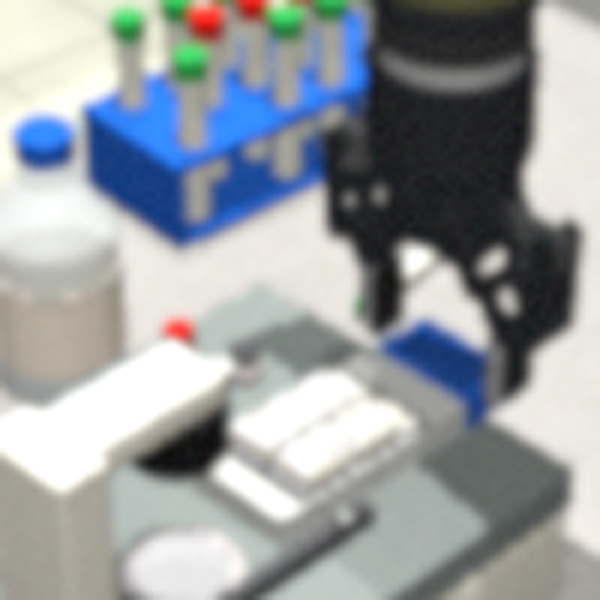

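Fingers straddle the blue end, at (380,310) and (510,370). Closing.

>>> step_arm([
  [[0,0,0],0,6.3],
  [[0,0,0],0,5.7],
  [[0,0,0],0,5.0],
  [[0,0,0],0,5.0],
  [[0,0,0],0,5.0],
], newtons=25)

```text
clock: 14.12
position: [0.5492, 0.0068, 0.1002]
ee_rot: [0.0, 0.682, 0.732, 0.0]
wrist_force: [-1.1, 0.8, 5.3]
width: 0.688
```

```bash
python3 - <<'E'
from h import *
tool()
E
```

```text
t 14.12 pos [0.5492 0.0068 0.1002] phi 1.6414 tilt 0.0014 F [-1.14  0.8   5.28] M [-0.03  0.29  0.03] w 5.87
```

>>> step_arm([
  [[0,0,-0.05],0,5.0],
  [[0.4,0,0],0,5.0],
  [[0.8,0,0],0,5.0],
  [[0.8,0,0],0,5.0],
  [[0.8,0,0],0,5.0],
  [[0.8,0,0],0,5.0],
  [[0.4,0,0],0,5.0],
  [[0,0,0],0,5.0],
])

```text
clock: 14.78
position: [0.5462, 0.0482, 0.1002]
ee_rot: [0.0, 0.681, 0.732, 0.0]
wrist_force: [1.0, -2.1, 5.5]
width: 0.686
```

```bash
python3 - <<'E'
from h import *
tool()
S=shot("side",4)
overlay(S,[],(220,140,350,270),5,"pics/s8.png")
E
```

```text
t 14.78 pos [0.5462 0.0482 0.1002] phi 1.6428 tilt 0.0011 F [ 1.   -2.06  5.47] M [-0.45 -0.11 -0.07] w 5.86
```

View pics/s8.png

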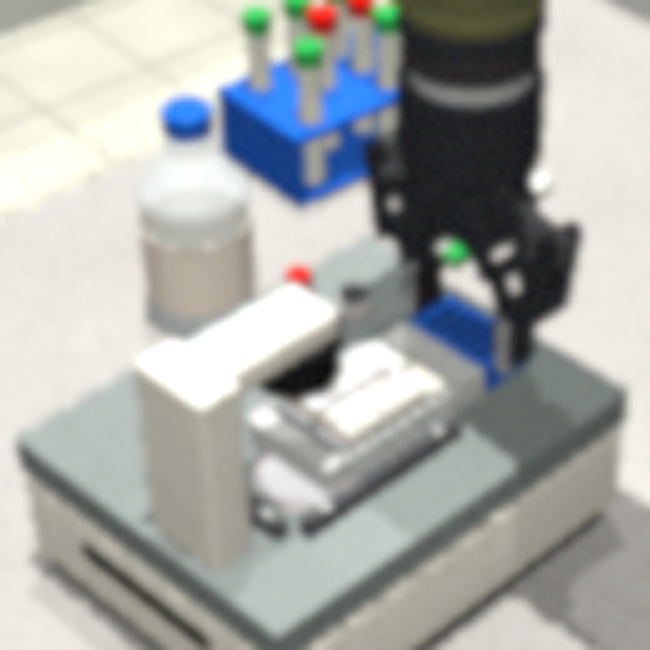

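>>> step_arm([
  [[0.5,0,0],0,5.0],
  [[0.6,-0.1,0],0,5.0],
  [[0.6,-0.2,0],0,5.0],
  [[0.5,-0.2,0],0,5.0],
  [[0.2,0,0],0,5.0],
  [[0,0,0],0,5.0],
  [[0,0,0],0,5.0],
])

```text
clock: 15.57
position: [0.5393, 0.0713, 0.1002]
ee_rot: [0.0, 0.681, 0.732, 0.0]
wrist_force: [0.8, -2.6, 6.2]
width: 0.694
```

>>> step_arm([
  [[0.15,0,0],0,5.0],
  [[0.15,0,0],0,5.0],
  [[0.1,0,0],0,5.0],
  [[0,0,0],0,5.0],
])

```text
clock: 15.9
position: [0.539, 0.0745, 0.1002]
ee_rot: [0.001, 0.682, 0.732, -0.0]
wrist_force: [1.1, -4.6, 6.7]
width: 0.688
```

>>> step_arm([
  [[0.1,0,0],0,5.0],
  [[0,0,0],0,5.0],
  [[0,0,0],0,5.0],
])

```text
clock: 16.15
position: [0.5389, 0.0754, 0.1002]
ee_rot: [0.001, 0.682, 0.732, -0.0]
wrist_force: [0.4, -6.1, 6.1]
width: 0.694
```

>>> step_arm([
  [[0.1,0,0],0,5.0],
  [[0,0,0],0,5.0],
  [[0,0,0],0,5.0],
])

```text
clock: 16.4
position: [0.5389, 0.0764, 0.1002]
ee_rot: [0.001, 0.682, 0.732, -0.0]
wrist_force: [1.1, -5.6, 6.4]
width: 0.694
```

>>> step_arm([
  [[0.1,0,0],0,5.0],
  [[0,0,0],0,5.0],
  [[0,0,0],0,5.0],
])

```text
clock: 16.65
position: [0.5388, 0.0774, 0.1002]
ee_rot: [0.001, 0.682, 0.732, -0.0]
wrist_force: [0.4, -4.1, 7.1]
width: 0.694
```

>>> step_arm([
  [[0.1,0,0],0,5.0],
  [[0.1,0,0],0,5.0],
  [[0,0,0],0,5.0],
  [[0,0,0],0,5.0],
])

```text
clock: 16.98
position: [0.5386, 0.0794, 0.1002]
ee_rot: [0.001, 0.682, 0.732, -0.0]
wrist_force: [1.1, -4.4, 6.6]
width: 0.694
```

>>> step_arm([
  [[0.1,0,0],0,5.0],
  [[0,0,0],0,5.0],
  [[0,0,0],0,5.0],
])

```text
clock: 17.23
position: [0.5386, 0.0803, 0.1002]
ee_rot: [0.001, 0.682, 0.732, -0.0]
wrist_force: [0.1, -5.0, 5.7]
width: 0.694
```

>>> step_arm([
  [[0.1,0,0],0,5.0],
  [[0,0,0],0,5.0],
  [[0,0,0],0,5.0],
])

```text
clock: 17.48
position: [0.5385, 0.0805, 0.1002]
ee_rot: [0.001, 0.682, 0.732, -0.001]
wrist_force: [-0.1, -7.8, 6.2]
width: 0.689
```

>>> step_arm([
  [[0.08,0,0],0,5.0],
  [[0,0,0],0,5.0],
  [[0,0,0],0,5.0],
])

```text
clock: 17.73
position: [0.5386, 0.0805, 0.1002]
ee_rot: [0.002, 0.682, 0.731, -0.001]
wrist_force: [0.5, -9.9, 6.1]
width: 0.692
```

```bash
python3 - <<'E'
from h import *
tool()
S=shot("side",6)
pickle.dump(S,open("S9.pkl","wb"))
overlay(S,[],(240,160,340,260),6,"pics/s9.png")
E
```

```text
t 17.73 pos [0.5386 0.0805 0.1002] phi 1.6409 tilt 0.0048 F [ 0.52 -9.93  6.15] M [-1.9  -0.27  0.11] w 5.91
```

View pics/s9.png

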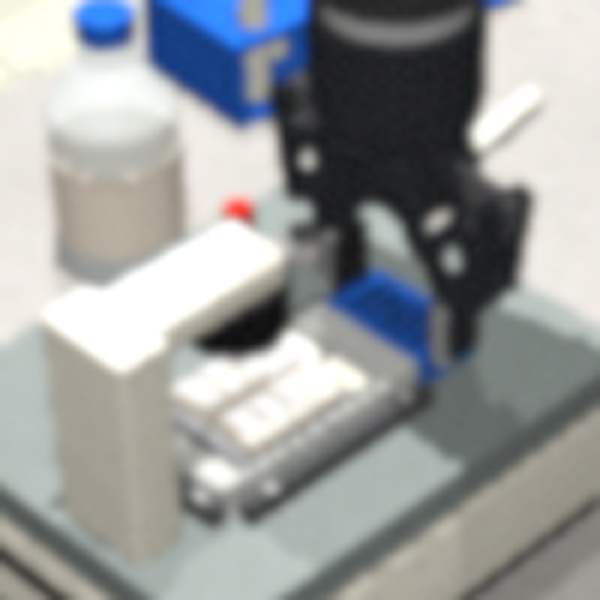

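>>> step_arm([
  [[-0.1,-0.1,0],0,5.0],
  [[0,-0.1,0],0,5.0],
  [[0,0,0],0,5.0],
  [[0,0,0],0,5.0],
])

```text
clock: 18.37
position: [0.5382, 0.0805, 0.1002]
ee_rot: [0.002, 0.682, 0.731, 0.0]
wrist_force: [4.9, -7.6, 3.1]
width: 0.687
```

>>> step_arm([
  [[0,-0.1,0],0,5.0],
  [[0,0,0],0,5.0],
  [[0,0,0],0,5.0],
])

```text
clock: 18.62
position: [0.5379, 0.0804, 0.1003]
ee_rot: [0.003, 0.682, 0.731, 0.001]
wrist_force: [5.1, -6.7, 2.3]
width: 0.69
```

>>> step_arm([
  [[0,-0.1,0],0,5.0],
  [[0,0,0],0,5.0],
  [[0,0,0],0,5.0],
])

```text
clock: 18.87
position: [0.5374, 0.0803, 0.1003]
ee_rot: [0.003, 0.682, 0.731, 0.001]
wrist_force: [7.1, -6.9, 1.3]
width: 0.686
```

>>> step_arm([
  [[-0.2,0,0],0,5.0],
  [[0,0,0],0,5.0],
  [[0,0,0],0,5.0],
])

```text
clock: 19.12
position: [0.5355, 0.0802, 0.1002]
ee_rot: [-0.0, 0.681, 0.732, 0.001]
wrist_force: [3.9, 1.3, 4.0]
width: 0.69
```

>>> step_arm([
  [[0,-0.1,0],0,5.0],
  [[0,0,0],0,5.0],
  [[0,0,0],0,5.0],
])

```text
clock: 19.37
position: [0.5351, 0.0801, 0.1002]
ee_rot: [0.0, 0.681, 0.732, 0.002]
wrist_force: [5.1, 1.3, 1.7]
width: 0.694
```

```bash
python3 - <<'E'
from h import *
tool()
S=shot("side",6)
pickle.dump(S,open("S10.pkl","wb"))
overlay(S,[],(260,190,330,250),10,"pics/s10.png")
E
```

```text
t 19.37 pos [0.5351 0.0801 0.1002] phi 1.6421 tilt 0.0037 F [5.11 1.25 1.73] M [ 0.32 -1.01 -0.17] w 5.93
```

View pics/s10.png

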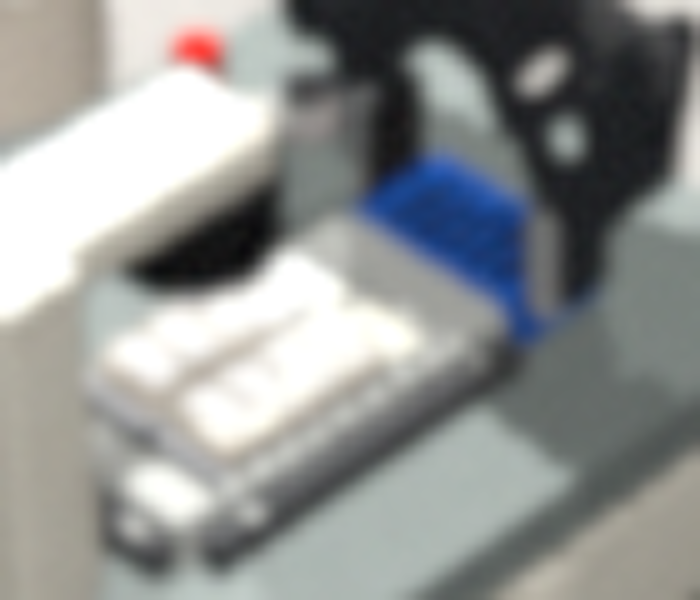

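>>> step_arm([
  [[0,-0.1,0],0,5.0],
  [[0,0,0],0,5.0],
  [[0,0,0],0,5.0],
])

```text
clock: 19.92
position: [0.5351, 0.0801, 0.1003]
ee_rot: [0.001, 0.682, 0.732, 0.002]
wrist_force: [7.6, 1.8, -0.1]
width: 0.695
```

>>> step_arm([
  [[0,-0.1,0],0,5.0],
  [[0,0,0],0,5.0],
  [[0,0,0],0,5.0],
])

```text
clock: 20.17
position: [0.535, 0.0801, 0.1004]
ee_rot: [0.001, 0.682, 0.732, 0.003]
wrist_force: [9.0, 1.2, -0.5]
width: 0.689
```

```bash
python3 - <<'E'
from h import *
tool()
E
```

```text
t 20.17 pos [0.535  0.0801 0.1004] phi 1.6419 tilt 0.0069 F [ 8.96  1.19 -0.51] M [ 0.31 -1.88 -0.24] w 5.89
```

>>> step_arm([
  [[0,0,0],-0.1,5.0],
  [[0,0,0],0,5.0],
  [[0,0,0],0,5.0],
])

```text
clock: 20.42
position: [0.5352, 0.0803, 0.1004]
ee_rot: [0.001, 0.679, 0.734, 0.003]
wrist_force: [8.9, 3.5, -1.3]
width: 0.692
```

```bash
python3 - <<'E'
from h import *
tool()
E
```

```text
t 20.42 pos [0.5352 0.0803 0.1004] phi 1.6499 tilt 0.0072 F [ 8.89  3.49 -1.31] M [ 0.49 -1.85 -0.5 ] w 5.91
```

>>> step_arm([
  [[0,0,0],-0.1,5.0],
  [[0,0,0],0,5.0],
  [[0,0,0],0,5.0],
])

```text
clock: 20.67
position: [0.5352, 0.0801, 0.1004]
ee_rot: [0.001, 0.676, 0.737, 0.003]
wrist_force: [9.9, 1.5, -0.5]
width: 0.688
```

```bash
python3 - <<'E'
from h import *
tool()
E
```

```text
t 20.67 pos [0.5352 0.0801 0.1004] phi 1.6576 tilt 0.0072 F [ 9.95  1.52 -0.53] M [ 0.43 -1.92 -0.8 ] w 5.87
```

>>> step_arm([
  [[0.2,0.2,0],0,5.0],
  [[0,0,0],0,5.0],
  [[0,0,0],0,5.0],
])

```text
clock: 20.92
position: [0.5353, 0.0802, 0.1003]
ee_rot: [0.002, 0.676, 0.737, 0.001]
wrist_force: [5.5, -2.8, 2.5]
width: 0.692
```

>>> step_arm([
  [[0.15,0,0],0,5.0],
  [[0,0,0],0,5.0],
  [[0,0,0],0,5.0],
])

```text
clock: 21.17
position: [0.5353, 0.0802, 0.1003]
ee_rot: [0.003, 0.676, 0.737, -0.001]
wrist_force: [5.8, -6.6, 3.2]
width: 0.693
```

```bash
python3 - <<'E'
from h import *
tool()
E
```

```text
t 21.17 pos [0.5353 0.0802 0.1003] phi 1.6566 tilt 0.0065 F [ 5.83 -6.56  3.22] M [-1.48 -1.28 -0.5 ] w 5.92
```

>>> step_arm([
  [[0.15,0,0],0,5.0],
  [[0,0,0],0,5.0],
  [[0,0,0],0,5.0],
])

```text
clock: 21.42
position: [0.5353, 0.0802, 0.1003]
ee_rot: [0.004, 0.676, 0.737, -0.002]
wrist_force: [7.1, -11.3, 2.6]
width: 0.69
```

>>> step_arm([
  [[0.1,-0.05,0],0,5.0],
  [[0,0,0],0,5.0],
  [[0,0,0],0,5.0],
])

```text
clock: 21.67
position: [0.5352, 0.0802, 0.1003]
ee_rot: [0.005, 0.677, 0.736, -0.002]
wrist_force: [7.3, -14.0, 2.6]
width: 0.697
```

```bash
python3 - <<'E'
from h import *
tool()
S=shot("side",8)
pickle.dump(S,open("S11.pkl","wb"))
overlay(S,[],(260,190,330,250),10,"pics/s11.png")
E
```

```text
t 21.67 pos [0.5352 0.0802 0.1003] phi 1.6553 tilt 0.0116 F [  7.29 -14.03   2.55] M [-2.76 -1.6  -0.41] w 5.95
```

View pics/s11.png

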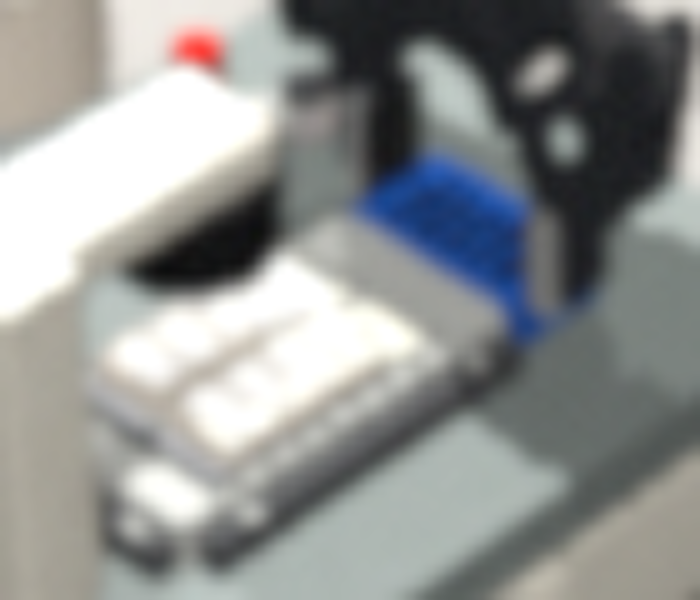

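>>> step_arm([
  [[-0.2,0.1,0],0,5.0],
  [[-0.25,0.1,0],0,5.0],
  [[0,0,0],0,5.0],
  [[0,0,0],0,5.0],
])

```text
clock: 22.4
position: [0.5353, 0.0802, 0.1002]
ee_rot: [0.0, 0.676, 0.737, 0.0]
wrist_force: [3.3, -2.6, 5.6]
width: 0.693
```

>>> step_arm([
  [[0,0,0],0,6.2],
  [[0,0,0],0,6.5],
  [[0,0,0],0,7.0],
  [[0,0,0],0,7.0],
])

```text
clock: 22.73
position: [0.5331, 0.0806, 0.0988]
ee_rot: [-0.001, 0.675, 0.738, -0.001]
wrist_force: [-0.6, 0.4, 0.5]
width: 0.819
```

```bash
python3 - <<'E'
from h import *
tool()
E
```

```text
t 22.73 pos [0.5331 0.0806 0.0988] phi 1.6595 tilt 0.0037 F [-0.63  0.35  0.45] M [0.01 0.   0.  ] w 7.0
```

>>> step_arm([
  [[0,0,-1],0,7.0],
  [[0,0,-2.5],0,7.0],
  [[0,0,-3],0,7.0],
  [[0,0,-2.5],0,5.0],
  [[0,0,0],0,3.0],
  [[0,0,0],0,0],
])

```text
clock: 23.23
position: [0.5361, 0.0807, 0.1919]
ee_rot: [0.001, 0.675, 0.738, 0.002]
wrist_force: [-0.2, 0.4, -0.4]
width: 0.401
```

```bash
python3 - <<'E'
from h import *
tool([.658,.104,.19])
S=shot("side",8);T=shot("top",6)
pickle.dump((T,S),open("shots12.pkl","wb"))
T0,S0=pickle.load(open("shots0.pkl","rb"))
from scipy.ndimage import center_of_mass
for n,p in(("T0",T0),("S0",S0),("S",S)):
    im=p["image"]; m=(im[...,0]-np.maximum(im[...,1],im[...,2])); 
    k=np.zeros(m.shape); 
    c=proj(p,[[.6287,.1029,.13]])[0]; u,v=c.astype(int); k[v-9:v+10,u-9:u+10]=1; w=np.clip(m-25,0,None)*k
    cm=center_of_mass(w)[::-1]; print(n,"pred",c.round(1),"seen",np.round(cm,1), back(p,[cm],.131).round(4))
overlay(S,[],(240,160,340,260),6,"pics/s12.png");overlay(T,[],(245,130,385,250),5,"pics/t12.png")
E
```

```text
t 23.23 pos [0.5361 0.0807 0.1919] phi 1.6591 tilt 0.0037 F [-0.18  0.37 -0.43] M [ 0.02 -0.04  0.  ] w 3.42
shift cm [ 1.25 12.35  0.24]
T0 pred [298.8 168.6] seen [298.  171.3] [[0.6192 0.1057 0.131 ]]
S0 pred [277.7 194.2] seen [279.3 194.3] [[0.6244 0.1006 0.131 ]]
S pred [277.7 194.2] seen [279.1 194.3] [[0.625  0.1008 0.131 ]]
```

View pics/s12.png

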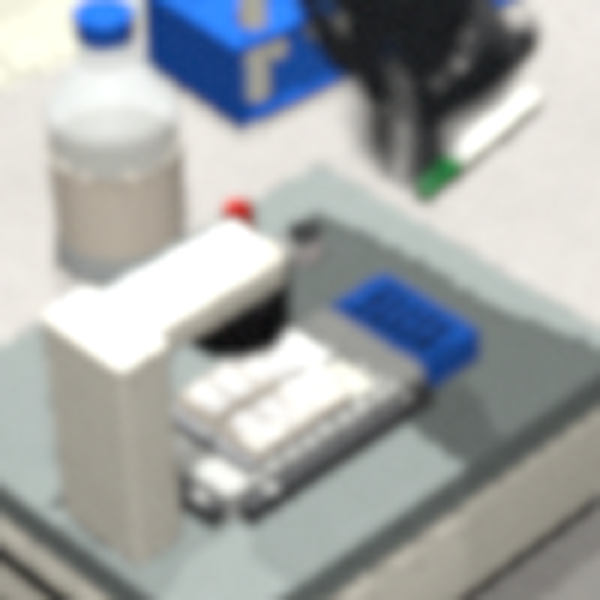

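View pics/t12.png

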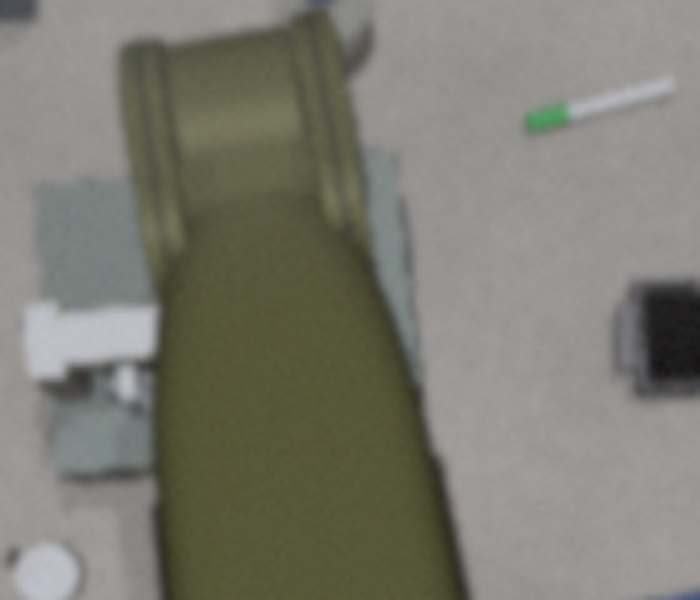

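```bash
python3 - <<'E'
from h import *
T0,S0=pickle.load(open("shots0.pkl","rb"))
I=[.531,.137,.076]
def inv(X):
    d=np.array(X)[:2]-I[:2]; c,s=np.cos(I[2]),np.sin(I[2]); return np.array([c*d[0]+s*d[1],-s*d[0]+c*d[1]])
for n,uv,z in(("noseT",(288.2,172.1),.108),("pivotT",(308.8,174.4),.11),("knobT",(298,171.5),.131)):
    X=back(T0,[uv],z)[0]; print(n,X.round(4),inv(X).round(4))
for a in(0,.1,.2,.3):
    th=-.45+a; L=lambda r,z:[.080-r*np.sin(th),-.072+r*np.cos(th),z]
    print(a,[ (proj(p,place(I,[L(72e-3,.108),L(34e-3,.137),L(0,.105)]))).round(1).tolist() for p in(T0,S0)])
overlay(T0,[],(280,155,340,195),13,"pics/t0z.png"); overlay(S0,[],(262,180,322,225),13,"pics/s0z.png")
E
```

```text
noseT [0.6228 0.141  0.108 ] [ 0.0918 -0.0029]
pivotT [0.612 0.07  0.11 ] [ 0.0757 -0.0729]
knobT [0.6185 0.1056 0.131 ] [ 0.0848 -0.0379]
0 [[[288.9, 166.5], [298.6, 168.1], [308.5, 173.5]], [[264.7, 203.5], [277.6, 192.2], [289.8, 199.0]]]
0.1 [[[288.3, 168.4], [298.3, 169.1], [308.5, 173.5]], [[265.5, 205.0], [278.0, 192.9], [289.8, 199.0]]]
0.2 [[[287.8, 170.4], [298.1, 170.0], [308.5, 173.5]], [[266.6, 206.4], [278.5, 193.5], [289.8, 199.0]]]
0.3 [[[287.6, 172.5], [298.0, 171.0], [308.5, 173.5]], [[267.9, 207.8], [279.2, 194.1], [289.8, 199.0]]]
```

View pics/t0z.png

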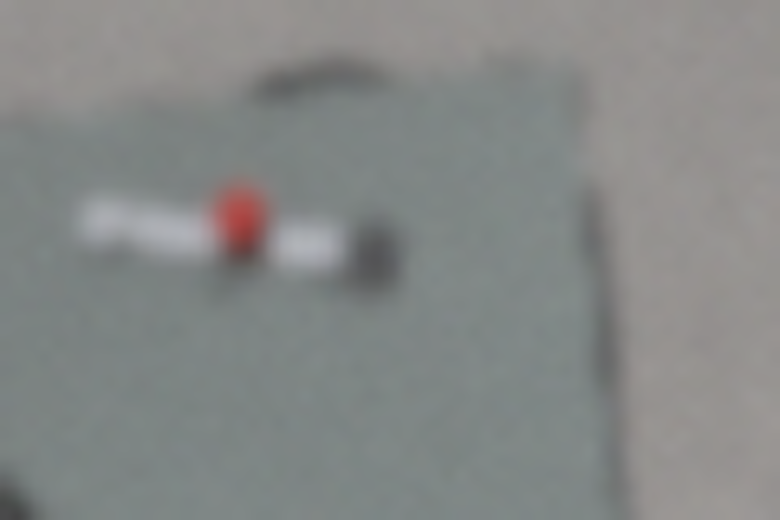

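View pics/s0z.png

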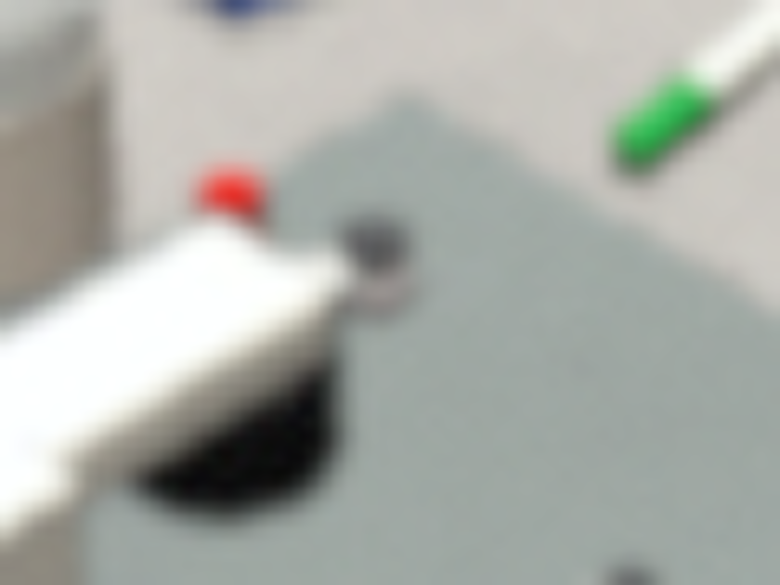

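>>> step_arm([
  [[0.3,1.5,0],0,0],
  [[0.4,3,0],0,0],
  [[0.3,3,0],0,0],
  [[0.3,2.5,0],0,0],
  [[0,1.6,0],0,0],
  [[0,0,0],0,0],
  [[0,0,0],0,0],
])

```text
clock: 24.52
position: [0.6496, 0.1035, 0.1891]
ee_rot: [-0.0, 0.675, 0.738, -0.0]
wrist_force: [-1.0, 0.4, -0.6]
width: -0.002
```

```bash
python3 - <<'E'
from h import *
tool([.651,.104,.115],np.pi/2+.076)
S=shot("side",3);overlay(S,[],(240,120,340,220),6,"pics/s13.png")
E
```

```text
t 24.52 pos [0.6496 0.1035 0.1891] phi 1.6588 tilt 0.001 F [-0.98  0.45 -0.57] M [0.02 0.03 0.  ] w -0.02
shift cm [0.03 0.16 7.41]
turn units 0.14
```

View pics/s13.png

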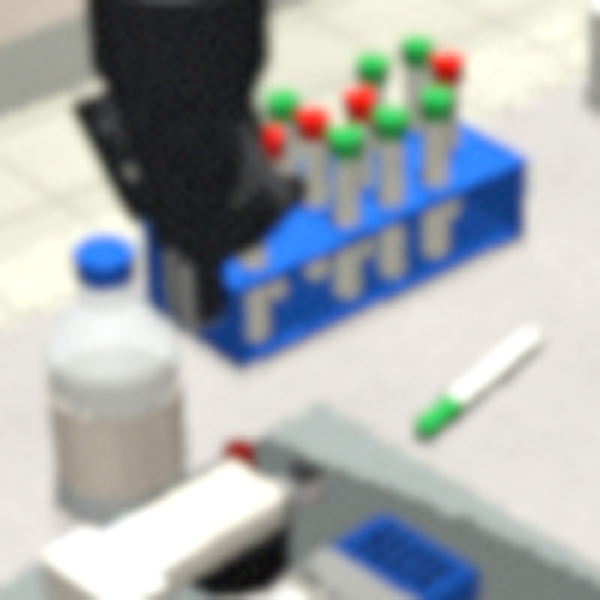

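>>> step_arm([
  [[0,0.2,1],0,0],
  [[0,0,2],0,0],
  [[0,0,2],0,0],
  [[0,0,1.3],0,0],
  [[0,0,0.8],0,0],
  [[0,0,0.2],0,0],
  [[0,0,0],0,0],
])

```text
clock: 25.25
position: [0.6507, 0.1036, 0.1163]
ee_rot: [-0.0, 0.675, 0.738, -0.0]
wrist_force: [-0.5, -1.1, 0.8]
width: -0.001
```

>>> step_arm([
  [[0,-0.3,0],0,0],
  [[0,-0.3,0],0,0],
  [[0,-0.2,0],0,0],
  [[0,0,0],0,0],
])

```text
clock: 25.58
position: [0.6433, 0.103, 0.1177]
ee_rot: [0.0, 0.675, 0.738, 0.0]
wrist_force: [0.2, 0.5, -0.4]
width: 0.002
```

```bash
python3 - <<'E'
from h import *
tool()
S=shot("side",3);overlay(S,[],(240,140,340,240),6,"pics/s14.png")
E
```

```text
t 25.58 pos [0.6433 0.103  0.1177] phi 1.6588 tilt 0.0009 F [ 0.2   0.52 -0.36] M [ 0.04 -0.03 -0.05] w 0.01
```

View pics/s14.png

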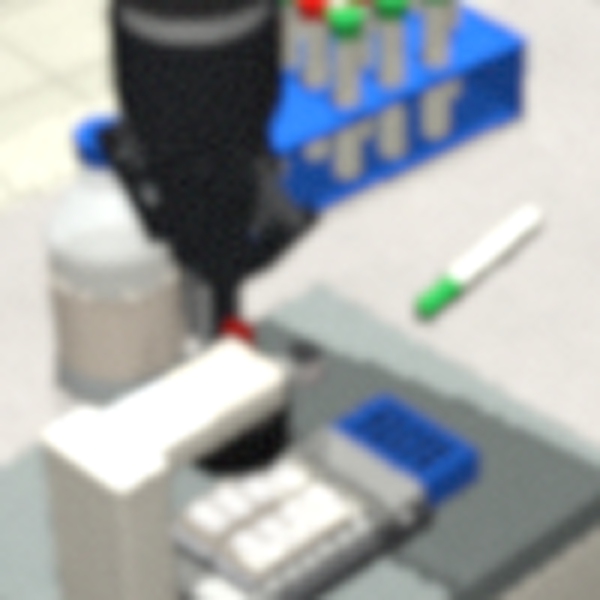

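>>> step_arm([
  [[0,-0.2,0],0,0],
  [[0,-0.2,0],0,0],
  [[0,-0.3,0],0,0],
  [[0,-0.3,0],0,0],
  [[0,-0.3,0],0,0],
  [[0,0,0],0,0],
])

```text
clock: 26.23
position: [0.6317, 0.1033, 0.1173]
ee_rot: [0.0, 0.675, 0.738, 0.002]
wrist_force: [3.6, 3.8, -0.5]
width: 0.001
```

```bash
python3 - <<'E'
from h import *
tool()
S=shot("side",3);overlay(S,[],(240,140,340,240),6,"pics/s15.png")
E
```

```text
t 26.23 pos [0.6317 0.1033 0.1173] phi 1.6595 tilt 0.0042 F [ 3.61  3.8  -0.46] M [ 0.59 -0.66 -0.03] w 0.0
```

View pics/s15.png

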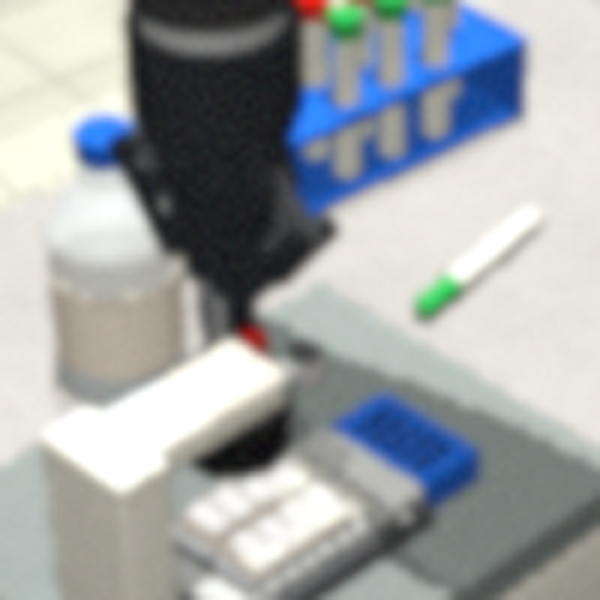

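>>> step_arm([
  [[0,0.3,0],0,0],
  [[-0.4,0,0],0,0],
  [[-0.4,0,0],0,0],
  [[0,-0.2,0],0,0],
  [[0,-0.2,0],0,0],
  [[0,0,0],0,0],
])

```text
clock: 26.88
position: [0.6292, 0.0933, 0.1166]
ee_rot: [-0.0, 0.675, 0.737, -0.001]
wrist_force: [0.4, -0.7, -0.2]
width: 0.0
```

>>> step_arm([
  [[0,-0.2,0],0,0],
  [[0,-0.2,0],0,0],
  [[0,0,0],0,0],
])

```text
clock: 27.13
position: [0.6265, 0.093, 0.117]
ee_rot: [0.001, 0.675, 0.737, -0.0]
wrist_force: [1.3, -1.7, -0.3]
width: 0.001
```

>>> step_arm([
  [[0,0.5,0],0,0],
  [[0.5,0,0],0,0],
  [[0,0,0],0,0],
  [[0,-0.2,0],0,0],
  [[0,-0.2,0],0,0],
  [[0,0,0],0,0],
])

```text
clock: 27.63
position: [0.6271, 0.0992, 0.117]
ee_rot: [0.0, 0.675, 0.738, 0.001]
wrist_force: [3.5, 0.5, -1.0]
width: 0.002
```

>>> step_arm([
  [[0,-0.2,0],0,0],
  [[0,-0.2,0],0,0],
  [[0,0,0],0,0],
])

```text
clock: 27.88
position: [0.6225, 0.0984, 0.117]
ee_rot: [-0.0, 0.675, 0.738, 0.0]
wrist_force: [3.4, 1.1, -0.1]
width: -0.002
```

```bash
python3 - <<'E'
from h import *
tool()
S=shot("side",3);overlay(S,[],(250,160,320,220),10,"pics/s16.png")
E
```

```text
t 27.88 pos [0.6225 0.0984 0.117 ] phi 1.659 tilt 0.0004 F [ 3.4   1.08 -0.15] M [ 0.22 -0.68 -0.  ] w -0.02
```

View pics/s16.png

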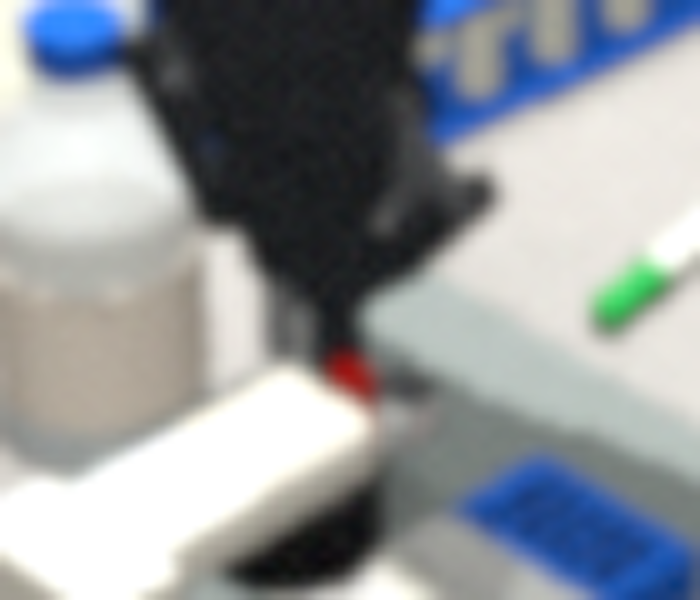

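>>> step_arm([
  [[0,-0.2,0],0,0],
  [[-0.1,-0.2,0],0,0],
  [[0,0,0],0,0],
])

```text
clock: 28.28
position: [0.6185, 0.097, 0.1169]
ee_rot: [-0.0, 0.675, 0.738, 0.0]
wrist_force: [2.9, 1.7, 0.4]
width: -0.002
```

>>> step_arm([
  [[0,-0.2,0],0,0],
  [[-0.1,-0.1,0],0,0],
  [[0,0,0],0,0],
])

```text
clock: 28.53
position: [0.6156, 0.0956, 0.1169]
ee_rot: [-0.0, 0.675, 0.738, 0.0]
wrist_force: [3.2, 2.0, 0.1]
width: -0.003
```

>>> step_arm([
  [[0,-0.2,0],0,0],
  [[0,0,0],0,0],
])

```text
clock: 28.7
position: [0.6141, 0.0948, 0.1169]
ee_rot: [0.001, 0.675, 0.737, -0.0]
wrist_force: [4.0, -0.5, -0.2]
width: 0.002
```

>>> step_arm([
  [[0,-0.2,0],0,0],
  [[0,-0.1,0],0,0],
  [[0,0,0],0,0],
])

```text
clock: 28.95
position: [0.6139, 0.0948, 0.1171]
ee_rot: [0.002, 0.675, 0.737, 0.002]
wrist_force: [9.2, 0.0, -2.7]
width: -0.005
```

>>> step_arm([
  [[0,-0.2,0],0,0],
  [[0,-0.1,0],0,0],
  [[0,0,0],0,0],
])

```text
clock: 29.2
position: [0.6138, 0.0948, 0.1173]
ee_rot: [0.004, 0.676, 0.737, 0.004]
wrist_force: [15.2, 1.2, -6.9]
width: 0.002
```

```bash
python3 - <<'E'
from h import *
tool()
S=shot("side",3);overlay(S,[],(250,160,320,220),10,"pics/s17.png")
E
```

```text
t 29.2 pos [0.6138 0.0948 0.1173] phi 1.6582 tilt 0.0108 F [15.25  1.24 -6.93] M [ 0.1  -3.07 -0.05] w 0.02
```

View pics/s17.png

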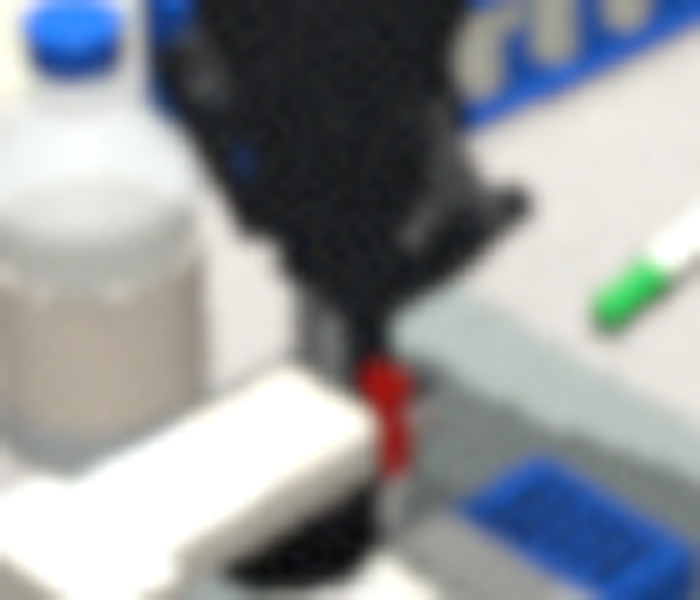

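>>> step_arm([
  [[0,0.2,0],0,0],
  [[0,0.3,0],0,0],
  [[0,0.4,0],0,0],
  [[0,0.6,0],0,0],
  [[0,0.6,0],0,0],
  [[0,0,-1.5],0,0],
  [[0,0,-3],0,0],
  [[0,0,-3],0,0],
])

```text
clock: 30.02
position: [0.6269, 0.0964, 0.1906]
ee_rot: [-0.002, 0.675, 0.738, -0.002]
wrist_force: [0.7, 0.9, -0.1]
width: -0.001
```

>>> step_arm([
  [[-1,0,-3],0,0],
  [[-3,0,-3],0,0],
  [[-3,0,0],0,0],
  [[-3,0,0],0,0],
  [[-3,0,0],0,0],
  [[-3,0,0],0,0],
  [[-3,0,0],0,0],
  [[0,0,0],0,0],
])

```text
clock: 30.68
position: [0.6451, -0.0974, 0.2504]
ee_rot: [0.0, 0.677, 0.736, -0.002]
wrist_force: [0.3, 0.1, 0.0]
width: -0.003
```

>>> step_arm([
  [[-3,0,0],0,0],
  [[-3,0,0],0,0],
  [[-3,0,0],0,0],
  [[-3,0,0],0,0],
  [[-3,0,0],0,0],
  [[0,0,0],0,0],
  [[0,0,0],0,0],
])

```text
clock: 31.27
position: [0.6581, -0.2427, 0.2501]
ee_rot: [-0.001, 0.676, 0.737, -0.0]
wrist_force: [-0.1, 0.9, 0.2]
width: -0.001
```

```bash
python3 - <<'E'
from h import *
tool()
S=shot("side",6);T=shot("top",6); pickle.dump((T,S),open("shots18.pkl","wb"))
I=[.531,.137,.076]
car=[(a+[0,0,.095],b+[0,0,.095]) for a,b in rect(-.03,.03,-.075,.075,.016)+rect(-.03,.03,-.075,-.039,.016)]
G=grads(S);GT=grads(T)
print("car S",fit([.531,.137,.076],[(car,S,G)])[0].round(4),"T",fit([.531,.137,.076],[(car[4:7]+car[:1]+car[1:2],T,GT)])[0].round(4))
overlay(S,[],(230,165,330,265),6,"pics/s18.png");overlay(T,[],(245,150,345,240),7,"pics/t18.png")
E
```

```text
t 31.27 pos [ 0.6581 -0.2427  0.2501] phi 1.6562 tilt 0.0025 F [-0.12  0.9   0.22] M [ 0.03 -0.02 -0.05] w -0.0
car S [0.528  0.1366 0.0983] T [0.5306 0.137  0.0581]
```

View pics/s18.png

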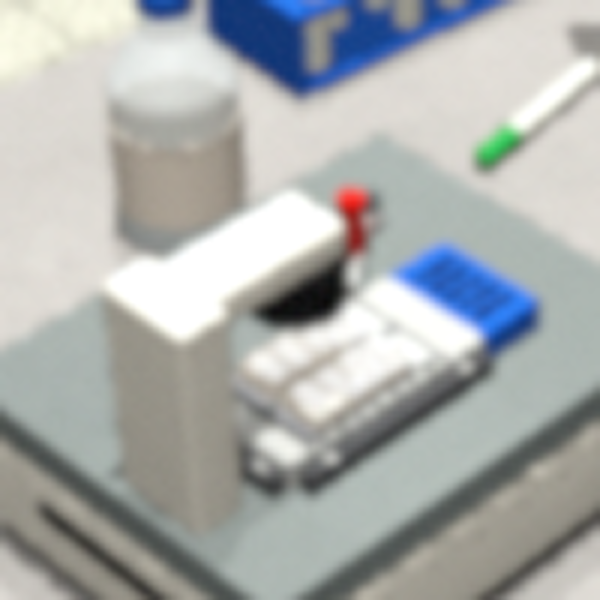

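View pics/t18.png

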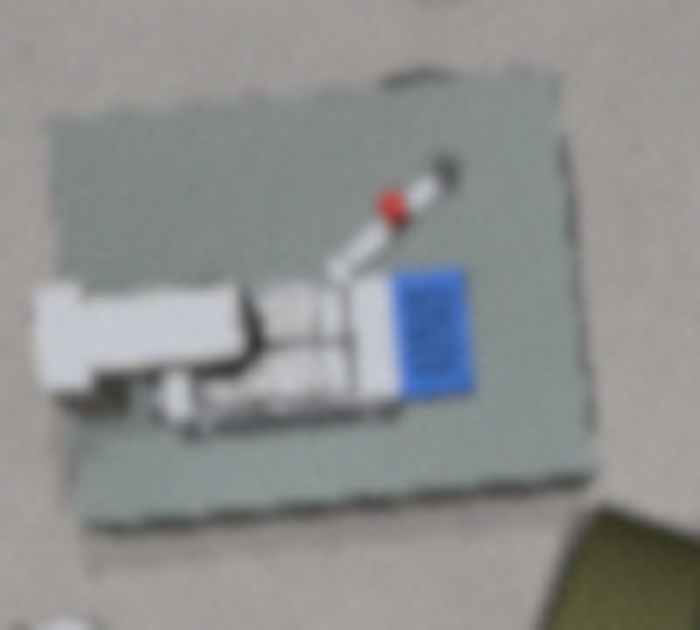

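```bash
python3 - <<'E'
from h import *
T12,S12=pickle.load(open("shots12.pkl","rb")); T,S=pickle.load(open("shots18.pkl","rb")); T0,S0=pickle.load(open("shots0.pkl","rb"))
S11=pickle.load(open("S11.pkl","rb"))
# use ECC registration on blue end / rail patches
def reg(a,b,box):
    g=lambda p:cv2.GaussianBlur(p["image"][box[1]:box[3],box[0]:box[2],:].astype(np.float32)@np.float32([.5,.2,-.7]),(0,0),.8)
    w=np.eye(2,3,dtype=np.float32)
    try: cc,w=cv2.findTransformECC(g(a),g(b),w,cv2.MOTION_TRANSLATION,(3,200,1e-6),None,3); return round(cc,3),w[:,2].round(3)
    except Exception as e: return str(e)[:60]
print("blue 12->18",reg(S12,S,(285,198,325,228)),"ref pillar",reg(S12,S,(245,205,275,255)))
print("slides",reg(S12,S,(268,215,305,250)))
I=[.531,.137,.076]
a=proj(S,place(I,[[0,-.058,.111],[0,-.057,.111],[.001,-.058,.111]])); print("px per mm y,x",(a[1]-a[0]).round(2),(a[2]-a[0]).round(2))
car=[(q+[0,0,.095],b+[0,0,.095]) for q,b in rect(-.03,.03,-.075,-.039,.016)]
for n,s in(("S11",S11),("S12",S12),("S18",S)): print(n,fit([.531,.137,.076],[(car,s,grads(s))])[0].round(4))
overlay(S,[(I,[(q+[0,0,.095],b+[0,0,.095]) for q,b in rect(-.03,.03,-.075,.075,.016)],(0,255,255)),(I,rect(-.028,.028,.075,.083,.105)+rect(-.038,-.03,-.038,.07,.105)+rect(-.075,.13,-.13,.125,.095),(0,255,0))],(255,200,325,255),11,"pics/s19.png")
E
```

```text
blue 12->18 (0.97, array([-0.223, -0.004], dtype=float32)) ref pillar (1.0, array([ 0.007, -0.032], dtype=float32))
slides (0.946, array([-0.103,  0.263], dtype=float32))
px per mm y,x [-0.26  0.17] [-0.27 -0.16]
S11 [0.5291 0.1352 0.1224]
S12 [0.5286 0.136  0.0847]
S18 [0.5294 0.1355 0.0726]
```

View pics/s19.png

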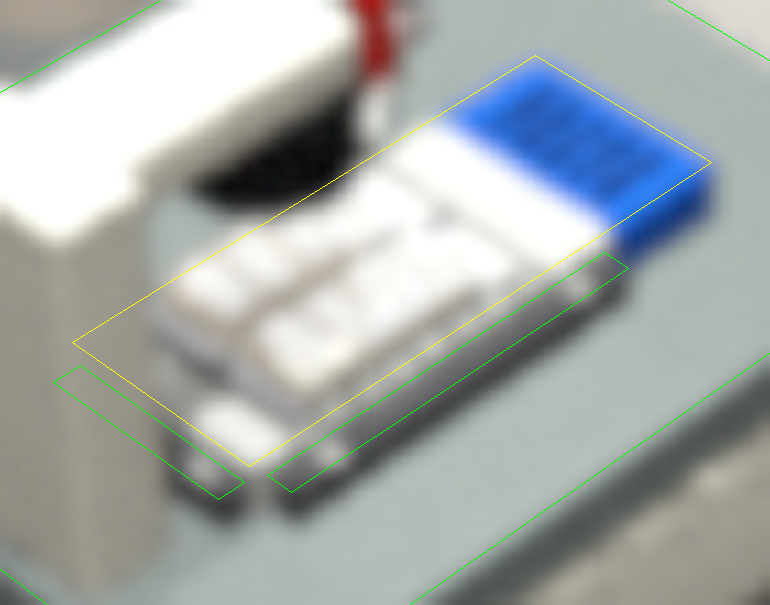

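```bash
python3 -c "
from h import *; tool([.5385,.036,.16],np.pi/2+.076)"
```

```text
t 31.87 pos [ 0.6588 -0.2411  0.2514] phi 1.6594 tilt 0.0001 F [-0.09 -0.55 -0.21] M [0.   0.04 0.01] w 0.03
shift cm [28.66 -9.54  9.14]
turn units 0.14
```

>>> step_arm([
  [[2,-1,0],0.14,0],
  [[4,-1.5,0],0,0],
  [[4,-1.5,0],0,0],
  [[4,-1.5,0],0,0],
  [[4,-1.5,0],0,0],
  [[4,-1.5,0],0,0],
  [[3.5,-1.0,0],0,0],
  [[2,0,0],0,0],
])

```text
clock: 32.53
position: [0.5422, 0.0237, 0.2519]
ee_rot: [-0.001, 0.679, 0.734, 0.0]
wrist_force: [0.2, -0.6, -0.7]
width: -0.001
```

>>> step_arm([
  [[0,0,1.5],0,0],
  [[0,0,3],0,0],
  [[0,0,3],0,0],
  [[0,0,1.5],0,0],
  [[0,0,0],0,0],
  [[0,0,0],0,0],
])

```text
clock: 33.03
position: [0.5445, 0.0207, 0.1609]
ee_rot: [-0.001, 0.68, 0.733, -0.001]
wrist_force: [0.6, 0.5, 0.2]
width: -0.001
```

```bash
python3 -c "
from h import *; tool([.5383,.0393,.101],np.pi/2+.076)"
```

```text
t 33.03 pos [0.5445 0.0207 0.1609] phi 1.6467 tilt 0.0018 F [0.57 0.48 0.18] M [ 0.01 -0.04 -0.04] w -0.01
shift cm [ 1.91 -0.47  5.99]
turn units -0.0
```

>>> step_arm([
  [[0.5,-0.4,1.5],0,0],
  [[0.5,0,2],0,0],
  [[0,0,1.5],0,0],
  [[0,0,0.7],0,0],
  [[0,0,0.2],0,0],
  [[0,0,0],0,0],
  [[0,0,0],0,0],
])

```text
clock: 33.62
position: [0.5417, 0.0302, 0.1037]
ee_rot: [0.001, 0.68, 0.733, 0.001]
wrist_force: [-0.5, -0.3, 0.7]
width: 0.001
```

```bash
python3 - <<'E'
from h import *
tool()
S=shot("side",4);overlay(S,[],(250,150,350,250),6,"pics/s20.png")
E
```

```text
t 33.62 pos [0.5417 0.0302 0.1037] phi 1.6463 tilt 0.0025 F [-0.55 -0.26  0.65] M [0.02 0.03 0.03] w 0.01
```

View pics/s20.png

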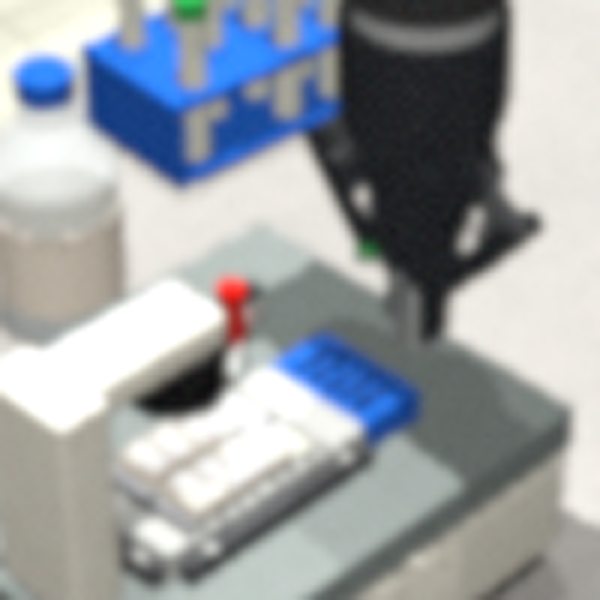

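>>> step_arm([
  [[0.3,0,0.2],0,0],
  [[0.5,0,0],0,0],
  [[0.5,0,0],0,0],
  [[0.2,0,0],0,0],
  [[0,0,0],0,0],
])

```text
clock: 34.23
position: [0.5392, 0.046, 0.1002]
ee_rot: [-0.0, 0.679, 0.734, -0.0]
wrist_force: [-0.1, -0.2, 0.8]
width: -0.0
```

>>> step_arm([
  [[0.1,0,0],0,0],
  [[0.1,0,0],0,0],
  [[0,0,0],0,0],
])

```text
clock: 34.48
position: [0.5392, 0.0474, 0.1003]
ee_rot: [0.0, 0.68, 0.733, 0.0]
wrist_force: [-0.2, 0.6, 0.2]
width: -0.002
```

>>> step_arm([
  [[0.1,0,0],0,0],
  [[0.1,0,0],0,0],
  [[0,0,0],0,0],
])

```text
clock: 34.73
position: [0.539, 0.0494, 0.1003]
ee_rot: [-0.0, 0.68, 0.733, 0.0]
wrist_force: [-0.1, 0.7, 0.9]
width: -0.0
```

>>> step_arm([
  [[0.1,0,0],0,0],
  [[0,0,0],0,0],
  [[0,0,0],0,0],
])

```text
clock: 34.98
position: [0.5389, 0.0503, 0.1003]
ee_rot: [-0.0, 0.68, 0.733, -0.0]
wrist_force: [-0.6, 0.0, 0.0]
width: -0.002
```

>>> step_arm([
  [[0.1,0,0],0,0],
  [[0,0,0],0,0],
  [[0,0,0],0,0],
])

```text
clock: 35.23
position: [0.5388, 0.0513, 0.1003]
ee_rot: [-0.0, 0.68, 0.733, -0.0]
wrist_force: [-0.3, 0.4, -0.5]
width: -0.003
```

>>> step_arm([
  [[0.1,0,0],0,0],
  [[0,0,0],0,0],
  [[0,0,0],0,0],
])

```text
clock: 35.48
position: [0.5388, 0.0519, 0.1003]
ee_rot: [0.0, 0.68, 0.733, -0.0]
wrist_force: [-0.1, -1.7, 0.5]
width: -0.0
```

>>> step_arm([
  [[0.1,0,0],0,0],
  [[0,0,0],0,0],
  [[0,0,0],0,0],
])

```text
clock: 35.73
position: [0.5388, 0.052, 0.1003]
ee_rot: [0.001, 0.68, 0.733, -0.001]
wrist_force: [1.1, -4.9, 0.9]
width: -0.001
```

Contact at y ≈ 0.0519; see whether it gives.

>>> step_arm([
  [[0.1,0,0],0,0],
  [[0,0,0],0,0],
  [[0,0,0],0,0],
])

```text
clock: 35.98
position: [0.5388, 0.052, 0.1003]
ee_rot: [0.002, 0.68, 0.733, -0.002]
wrist_force: [0.7, -5.9, -0.0]
width: 0.002
```

>>> step_arm([
  [[0.1,0,0],0,0],
  [[0,0,0],0,0],
  [[0,0,0],0,0],
])

```text
clock: 36.23
position: [0.5388, 0.052, 0.1003]
ee_rot: [0.003, 0.68, 0.733, -0.002]
wrist_force: [0.7, -9.2, 0.3]
width: -0.001
```

>>> step_arm([
  [[0.05,0,0],0,0],
  [[0,0,0],0,0],
  [[0,0,0],0,0],
])

```text
clock: 36.48
position: [0.5388, 0.052, 0.1003]
ee_rot: [0.003, 0.681, 0.733, -0.003]
wrist_force: [0.4, -11.8, 0.7]
width: -0.0
```

>>> step_arm([
  [[-0.3,0,0],0,0],
  [[-0.5,0,0],0,0],
  [[-0.8,0,0],0,0],
  [[-0.8,0,0],0,0],
  [[0,0,-2],0,0],
  [[0,0,-3],0,0],
  [[-1,0,-3],0,0],
  [[-3,0,-2],0,0],
])

```text
clock: 37.15
position: [0.5442, -0.0062, 0.2029]
ee_rot: [0.0, 0.678, 0.735, 0.002]
wrist_force: [-0.1, -0.8, 0.2]
width: -0.004
```

>>> step_arm([
  [[-3,0,0],0,0],
  [[-4,0,0],0,0],
  [[-4,0,0],0,0],
  [[-4,0,0],0,0],
  [[-4,0,0],0,0],
  [[-3,0,0],0,0],
  [[0,0,0],0,0],
  [[0,0,0],0,0],
])

```text
clock: 37.82
position: [0.5597, -0.2293, 0.1998]
ee_rot: [-0.0, 0.681, 0.732, 0.0]
wrist_force: [-0.2, 0.9, -0.5]
width: -0.0
```

```bash
python3 - <<'E'
from h import *
tool()
S=shot("side",6);T=shot("top",6)
overlay(S,[],(230,165,330,265),6,"pics/s21.png");overlay(T,[],(245,120,445,270),4,"pics/t21.png")
E
```

```text
t 37.82 pos [ 0.5597 -0.2293  0.1998] phi 1.6432 tilt 0.0009 F [-0.17  0.9  -0.46] M [-0.03 -0.03  0.02] w -0.0
```

View pics/s21.png

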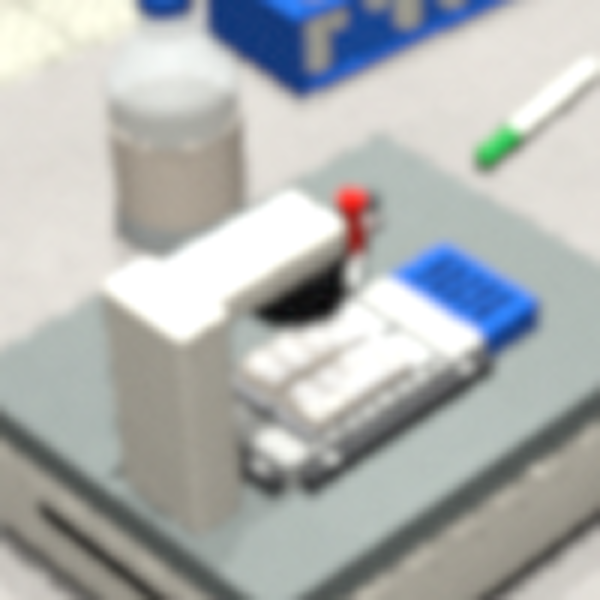

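View pics/t21.png

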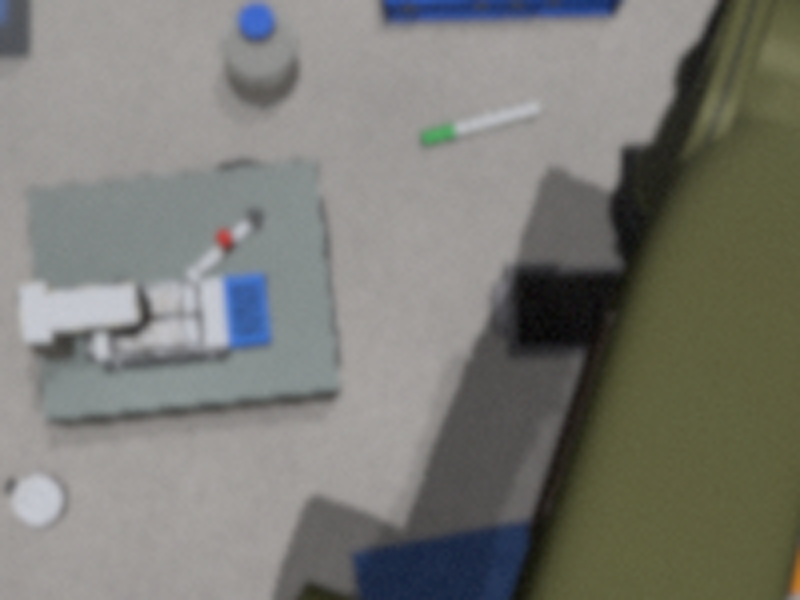

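Everything is at rest, the clip nose lies on the carrier, and the robot is clear of the bench.

```bash
python3 -c "
from bench import workorder; print(workorder.close_job())"
```

```text
the job is handed in; nothing more can be done
None
```

The job is handed in at about 38 s on the clock; no verdict came back.

**What I did:**
- I lifted the carrier out by the thumb notches and set it flat on the front of the stage, about 75 mm short of home, then let go.
- I took it again by the blue end, slid it in and pressed it home.
  - At the side rail I pressed with about 9 to 10 N.
  - At the back stop I pressed with about 10 N. The last step rose to 14 N, above the 10 N you asked for, and nothing moved.
- I pushed the clip knob round with closed fingers until it stopped, with about 15 N on it.
- The nose's final swing could have dragged the carrier forward, so I then pushed on the front face of the blue end with about 12 N. It did not move, so there was no gap at the back stop.

**Last checks:**
- The final pictures show the carrier in the corner, the white nose against its side, and the bottle and marker where they stood. I did not check the other bystanders one by one.
- The robot is clear and touches nothing.

**What disagreed or stayed uncertain:**
- **Carrier angle:** after the clip was closed, the side camera put it at about 0.10 rad and the top camera at about 0.06 rad, so I relied on contact forces instead. Turning the tool while pressing on the rail built up moment straight away, which means the carrier already lay flush against it.
- **Clip start angle:** the clip began at about 0.27 rad, not fully swung out. I estimated that from the pictures and aimed the push accordingly.
- **Finger position on the knob:** the first pushes met the knob off centre, and I moved the finger sideways twice before it swung cleanly.

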